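# Dock the sample trays on the slide warmer and cover them

### The job

Dock every sample tray on the slide warmer: set it square in a bay of its own, hole end away from the robot, and nudge it until its hole drops over the locating pin and it lies flat on the plate. Once all the trays are docked, and not before, put one white cover into the well of each and press it down until it sits level on the floor of the well; any spare cover is left over. Leave the bottle and the cup where they stand.

Things in the scene. Friction and masses are not known exactly. Their poses are not given: they have to be found in the camera images.
- warmer: Fixed slide warmer: white housing 190 (x) x 320 (y) x 40 mm high with a level dark top plate, turned a little. Origin at the centre of its underside; -x side towards the robot. Four bays side by side along y, 80 mm apart (y = 120, 40, -40, -120), parted by thin white lines, each with an upright steel locating pin near the far (+x) edge, at x = 58 mm.
- pin1 (a point): Foot of the locating pin of the first (most +y) bay, on the pin's axis at top-plate level (58 mm from the warmer's centre towards its +x). Pin 10 mm in diameter, 9 mm high, the last 4 mm a cone narrowing to 5 mm. Its axes are the warmer's.
- pin2 (a point): Foot of the locating pin of the second bay, on the pin's axis at top-plate level (58 mm from the warmer's centre towards its +x). Pin 10 mm in diameter, 9 mm high, the last 4 mm a cone narrowing to 5 mm. Its axes are the warmer's.
- pin3 (a point): Foot of the locating pin of the third bay, on the pin's axis at top-plate level (58 mm from the warmer's centre towards its +x). Pin 10 mm in diameter, 9 mm high, the last 4 mm a cone narrowing to 5 mm. Its axes are the warmer's.
- pin4 (a point): Foot of the locating pin of the fourth (most -y) bay, on the pin's axis at top-plate level (58 mm from the warmer's centre towards its +x). Pin 10 mm in diameter, 9 mm high, the last 4 mm a cone narrowing to 5 mm. Its axes are the warmer's.
- tray1: Aluminium tray, 250 g, may be absent: slab 130 (x) x 66 x 10 mm, origin centre of underside. 13 mm through hole near +x end. Black bar handle at x = 22, 30 long (x), 10 thick (y), z 10 to 40 mm. Square well centred at x = -30, 58 mm inside, floor at z = 10, walls 4 thick, 5 high. Docked: flat on the warmer plate, pin in hole (1.5 mm play), its +x along the warmer's +x.
- tray1_hole (a point): Centre of the tray's locating hole at its underside, 53 mm from the tray's origin along its +x.
- tray1_well (a point): Centre of the floor of the tray's well, 30 mm from the tray's origin along its -x, 10 mm above its underside.
- tray2: Aluminium tray, 250 g, may be absent: slab 130 (x) x 66 x 10 mm, origin centre of underside. 13 mm through hole near +x end. Black bar handle at x = 22, 30 long (x), 10 thick (y), z 10 to 40 mm. Square well centred at x = -30, 58 mm inside, floor at z = 10, walls 4 thick, 5 high. Docked: flat on the warmer plate, pin in hole (1.5 mm play), its +x along the warmer's +x.
- tray2_hole (a point): Centre of the tray's locating hole at its underside, 53 mm from the tray's origin along its +x.
- tray2_well (a point): Centre of the floor of the tray's well, 30 mm from the tray's origin along its -x, 10 mm above its underside.
- tray3: Aluminium tray, 250 g, may be absent: slab 130 (x) x 66 x 10 mm, origin centre of underside. 13 mm through hole near +x end. Black bar handle at x = 22, 30 long (x), 10 thick (y), z 10 to 40 mm. Square well centred at x = -30, 58 mm inside, floor at z = 10, walls 4 thick, 5 high. Docked: flat on the warmer plate, pin in hole (1.5 mm play), its +x along the warmer's +x.
- tray3_hole (a point): Centre of the tray's locating hole at its underside, 53 mm from the tray's origin along its +x.
- tray3_well (a point): Centre of the floor of the tray's well, 30 mm from the tray's origin along its -x, 10 mm above its underside.
- tray4: Aluminium tray, 250 g, may be absent: slab 130 (x) x 66 x 10 mm, origin centre of underside. 13 mm through hole near +x end. Black bar handle at x = 22, 30 long (x), 10 thick (y), z 10 to 40 mm. Square well centred at x = -30, 58 mm inside, floor at z = 10, walls 4 thick, 5 high. Docked: flat on the warmer plate, pin in hole (1.5 mm play), its +x along the warmer's +x.
- tray4_hole (a point): Centre of the tray's locating hole at its underside, 53 mm from the tray's origin along its +x.
- tray4_well (a point): Centre of the floor of the tray's well, 30 mm from the tray's origin along its -x, 10 mm above its underside.
- cover1: White plastic cover with black grip, 80 g, all alike: square plate 53 x 53 x 6 mm (lowest 2 mm stepped in to 50 x 50), origin centre of underside; upright bar grip at its centre, 30 long (x), 10 thick (y), z 6 to 34 mm. Fits a well in any quarter turn with 2.5 mm play each way; the tray's handle begins 37 mm from the well's centre, so fingers closing across the tray's width have most room.
- cover2: White plastic cover with black grip, 80 g, all alike: square plate 53 x 53 x 6 mm (lowest 2 mm stepped in to 50 x 50), origin centre of underside; upright bar grip at its centre, 30 long (x), 10 thick (y), z 6 to 34 mm. Fits a well in any quarter turn with 2.5 mm play each way; the tray's handle begins 37 mm from the well's centre, so fingers closing across the tray's width have most room.
- cover3: White plastic cover with black grip, 80 g, all alike: square plate 53 x 53 x 6 mm (lowest 2 mm stepped in to 50 x 50), origin centre of underside; upright bar grip at its centre, 30 long (x), 10 thick (y), z 6 to 34 mm. Fits a well in any quarter turn with 2.5 mm play each way; the tray's handle begins 37 mm from the well's centre, so fingers closing across the tray's width have most room.
- cover4: White plastic cover with black grip, 80 g, all alike: square plate 53 x 53 x 6 mm (lowest 2 mm stepped in to 50 x 50), origin centre of underside; upright bar grip at its centre, 30 long (x), 10 thick (y), z 6 to 34 mm. Fits a well in any quarter turn with 2.5 mm play each way; the tray's handle begins 37 mm from the well's centre, so fingers closing across the tray's width have most room.
- bottle: Bystander: white plastic bottle with a blue cap, 60 mm in diameter, 150 mm tall, loose; origin at the centre of its underside.
- cup: Bystander: open white cup, 64 mm across, 70 mm tall, loose; origin at the centre of its underside.
Things that resemble listed ones, but are neither listed nor needed, are in the scene too. What is shaped like the tray4 but pink is not meant. Leave any red look-alike of the tray3 alone.

How it is judged:
By the outcome, as a careful person would: the job done as asked, in the order asked, and still so for the second after the job is handed in, with the robot touching nothing.
Of tray1, tray2, tray3, tray4 only 3 to 4 are there at a start; the rules pass over those that are not, and their reading is None.
At some moment in a run one of tray1, tray2, tray3, tray4, cover1, cover2, cover3, cover4 may be knocked a few centimetres aside while the robot is not near it.
Once in a run the grip may slacken for a moment while it holds something.
It also fails if it takes over 210 s, if anything falls off the work surface, if the arm or the gripper's body presses on something with over 40 N, if the wrist force passes 120 N, or if a joint passes its speed limit or range.

### The arm

A 6-joint arm with a two-finger parallel gripper is mounted at the origin on the work surface. World frame = base frame: x ahead of the robot, y to its left, z up, the work surface at z = 0. Lengths are in mm, angles in degrees, forces in N, time in s.
With the tool pointing down it reaches from about 350 to 850 mm from the base axis. Payload 8.1 kg.
Tool frame: the origin (TCP) lies on the centre line of the jaws, within the pads' length; the fingertips stand 8 mm ahead of it and the grasp point (between the pads) lies 11 mm behind it; x points along the fingers, z is the direction in which the jaws open and shut, and the axes are right-handed (so a half turn about x gives the same grasp; the last joint's range is limited). The gripper opens to 85 mm and grips with 20 to 120 N. Pads are 22 mm wide; open, the fingers measure 114 mm over their backs; the gripper's body (76 mm by 85 mm) begins 54 mm behind the grasp point. The pads swing forward as they close: fully open they stand 13 mm farther back than shut.
Start: joints at [-4.893, 7.471, 85.268, -0, 87.261, -4.893], TCP at [600.004, 0.022, 239.292] pointing down, gripper open.
Joint ranges: [-169.43, 169.43], [-51.17, 129.36], [1.28, 143.12], [-76.62, 256.62], [0, 156.53], [-152.29, 152.29]. Speed limits (degrees/s): [136.94, 136.94, 159.86, 180, 180, 180].

### API

Orientations are given as [roll, pitch, yaw] about the fixed x, y, z axes, in that order (R = Rz(yaw) Ry(pitch) Rx(roll)).
In Python, from bench import r, vision, order gives the robot as it stands. The module is installed in compiled form; this text tells all that it offers.
- The arm moves only by the shell command python3 -m jog 'ROWS' [FORCE]. ROWS is JSON, a list of rows, each a list of 3 entries, a list of its own where there are three numbers: the shift along the world's x, y, z in m, then the turn, a rotation vector about the world's x, y, z in rad, then the opening, from -1 (shut) to 1 (fully open). A call has 1 to 5 rows; each row is the pose to reach, as a shift and turn from the pose commanded when the call began; what a row does not reach only later rows make up. A row lasts 1/12 s, in which the tool goes at most 41.7 mm and 7.16 degrees, less where a joint would pass 70% of its speed; a pose out of reach is approached as far as the arm can. A call with a gripper value outside its range is refused whole. The fingers move at their own pace and stop on an object; FORCE is the grip in N (left out, the last holds). Time passes only in rows, so rows that repeat a pose let the fingers close. It gives the time, the measured TCP pose, the force and the opening at its end, in the units of the state.
- r.sense(): the state, without advancing time (a new reading comes with each control period).
- vision.snapshot(name): name is "scene" or "side" or "wrist"; returns the picture (420x560x3 uint8, red, green, blue); there is no depth.
- vision.camera_model(name): a dict with "fov_y" (degrees; the focal length in pixels is half the picture's height over the tangent of half this angle, whatever the lens; pixels are square), "cx", "cy" (the principal point, pixels), "world_to_cam" (4x4, takes a point from world to camera coordinates). Camera axes: x right, y down, z forward; pixel columns grow to the right and rows downward; lengths in mm; the calibration is good to about 2 mm. A picture is of the moment at which its call begins: read the wrist's pose just before it. camera_model takes no time and is no camera call; for the wrist camera it gives the pose at the moment of the call.
- order.hand_in(): hands the job in, once; it reports no verdict.
The state is a dict: "time": time; "joint_pos": joint angles; "qd": joint speeds; "joint_efforts": joint torques, N m; "tool_pos": TCP position; "tcp_rot": TCP orientation; "ft_force": force on the tool from outside, world axes, zero at the start; "wrist_torque": the same for the moment, N m; "finger_gap": finger opening in mm.
Only numpy, scipy, OpenCV 4.12 (cv2) and the standard library are available. Lean on these libraries where they do the work, as an engineer would, in place of code of your own. Each camera call takes 0.05 s, during which the arm holds its last target.

## Working session

There is one attempt and no reset: what is moved stays moved. The work goes in short steps, Python scripts to look and compute and a shell command to move; the robot and the scene stay as the last step left them, time stands still between calls to the robot, and variables do not carry over. Pictures are saved under pics/ and viewed, and the job is handed in when it is done.

```bash
ls; mkdir -p pics; cat > h.py <<'E'
import numpy as np, cv2, json
from bench import r, vision, order
def snap(name, fn):
    im=vision.snapshot(name); cv2.imwrite('pics/'+fn+'.png', cv2.cvtColor(im,cv2.COLOR_RGB2BGR)); return im
def crop(im,u0,v0,u1,v1,k,fn):
    c=cv2.resize(im[v0:v1,u0:u1],None,fx=k,fy=k,interpolation=cv2.INTER_CUBIC); cv2.imwrite('pics/'+fn+'.png',cv2.cvtColor(c,cv2.COLOR_RGB2BGR))
def pix2plane(m,u,v,z):
    T=np.array(m['world_to_cam']); f=210/np.tan(np.radians(m['fov_y'])/2)
    d=np.array([(u-m['cx'])/f,(v-m['cy'])/f,1]); R=T[:3,:3]; c=-R.T@T[:3,3]; w=R.T@d
    return c+w*(z-c[2])/w[2]
def proj(m,P):
    T=np.array(m['world_to_cam']); f=210/np.tan(np.radians(m['fov_y'])/2)
    p=T[:3,:3]@np.array(P)+T[:3,3]; return np.array([f*p[0]/p[2]+m['cx'],f*p[1]/p[2]+m['cy']])
E
python3 - <<'E'
from h import *
print(r.sense())
for n in ['scene','side','wrist']:
    m=vision.camera_model(n); print(n,m)
    snap(n,n+'0')
E
```

```text
pics
{'time': 0.0, 'joint_pos': array([-4.89277547e+00,  7.51441515e+00,  8.53298615e+01,  8.00567898e-05,
        8.72605484e+01, -4.89192640e+00]), 'qd': array([-0.05655404, -0.04624002,  0.02431951,  0.08439917, -0.02725313,
        0.09956438]), 'joint_efforts': array([-1.90700346e-03, -5.69404185e+01, -5.00557995e+01, -2.19391650e-04,
        1.44415747e-02,  7.24149572e-05]), 'tool_pos': array([5.99468583e+02, 7.13081126e-02, 2.38246052e+02]), 'tcp_rot': array([175.06436969,  89.89517486, 175.06351672]), 'ft_force': array([-0.2619473 , -0.59606374,  0.02661871]), 'wrist_torque': array([ 0.0247871 , -0.02819607,  0.01254478]), 'finger_gap': 85.05265387869346}
scene {'fov_y': 48.67363160418402, 'cx': 281.89178368675056, 'cy': 206.0939185000911, 'world_to_cam': array([[-7.98328447e-01,  6.01993365e-01,  1.66035901e-02,
         4.11243750e+02],
       [ 3.58261871e-01,  4.96906022e-01, -7.90400429e-01,
        -1.89869514e+02],
       [-4.84066237e-01, -6.25050714e-01, -6.12365482e-01,
         1.67440854e+03],
       [ 0.00000000e+00,  0.00000000e+00,  0.00000000e+00,
         1.
[... 204 characters left out ...]
      [-1.53578102e-01,  6.03046068e-01, -7.82782988e-01,
         1.00538311e+02],
       [ 2.23649250e-01, -7.50410108e-01, -6.21985276e-01,
         1.02180434e+03],
       [ 0.00000000e+00,  0.00000000e+00,  0.00000000e+00,
         1.00000000e+00]])}
wrist {'fov_y': 62.14681527257274, 'cx': 274.93978422716475, 'cy': 207.13267436651336, 'world_to_cam': array([[ 9.99997007e-01, -8.33329712e-04, -2.30044873e-03,
        -5.99456855e+02],
       [-1.16088492e-04, -9.55313136e-01,  2.95595666e-01,
        -3.76585823e+01],
       [-2.44397755e-03, -2.95594515e-01, -9.55310374e-01,
         3.80430109e+02],
       [ 0.00000000e+00,  0.00000000e+00,  0.00000000e+00,
         1.00000000e+00]])}
```

View pics/scene0.png

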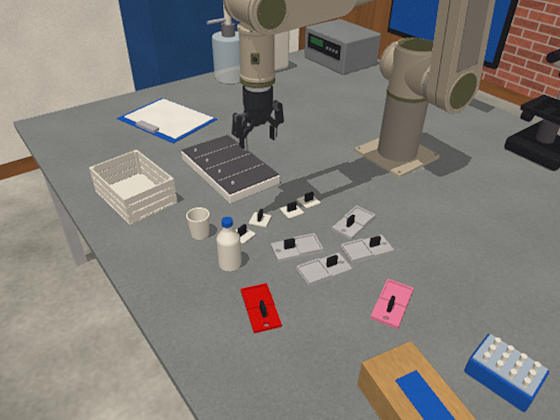

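View pics/side0.png

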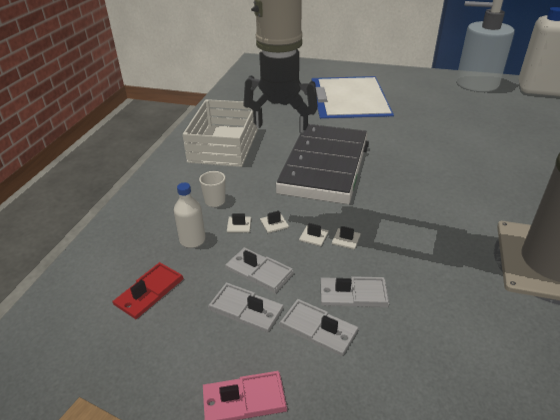

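View pics/wrist0.png

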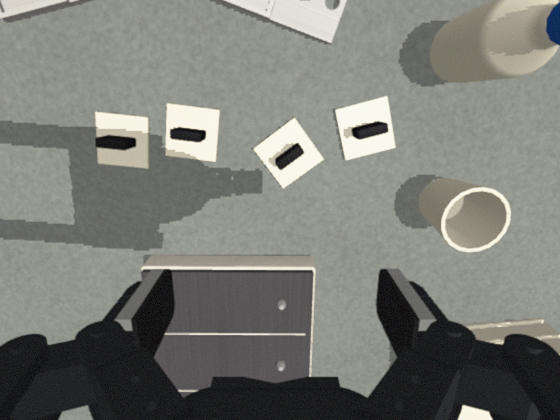

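The side view shows four silver trays, at about (259,268), (246,305), (319,325) and (354,290). The four covers are at (238,222), (274,220), (313,233) and (346,236). The decoys are a red tray at (148,290) and a pink one at (244,398), so I'll leave both alone. I'll get rough positions first.

```bash
python3 - <<'E'
from h import *
m=vision.camera_model('side')
for n,u,v,z in [('A',259,268,10),('B',246,305,10),('C',319,325,10),('D',354,290,10),('red',148,290,10),('pink',244,398,10),('c1',238,224,5),('c2',274,222,5),('c3',313,235,5),('c4',346,238,5),('wNL',345,203,38),('wFL',279,186,38),('wNR',367,133,38),('wFR',307,124,38),('bottle',190,242,0),('cup',214,202,0)]:
    print(n,pix2plane(m,u,v,z).round(0))
mw=vision.camera_model('wrist'); T=mw['world_to_cam'];print('cam',-T[:3,:3].T@T[:3,3])
im=vision.snapshot('side'); crop(im,200,200,400,360,4,'side_tr')
E
```

```text
A [598. 180.  10.]
B [593. 284.  10.]
C [446. 295.  10.]
D [397. 192.  10.]
red [796. 297.  10.]
pink [533. 471.  10.]
c1 [691.  48.   5.]
c2 [611.  20.   5.]
c3 [512.  43.   5.]
c4 [438.  34.   5.]
wNL [456. -51.  38.]
wFL [626. -81.  38.]
wNR [ 449. -401.   38.]
wFR [ 631. -415.   38.]
bottle [779. 130.   0.]
cup [781. -25.   0.]
cam [600.4202446   75.97432618 373.31298746]
```

View pics/side_tr.png

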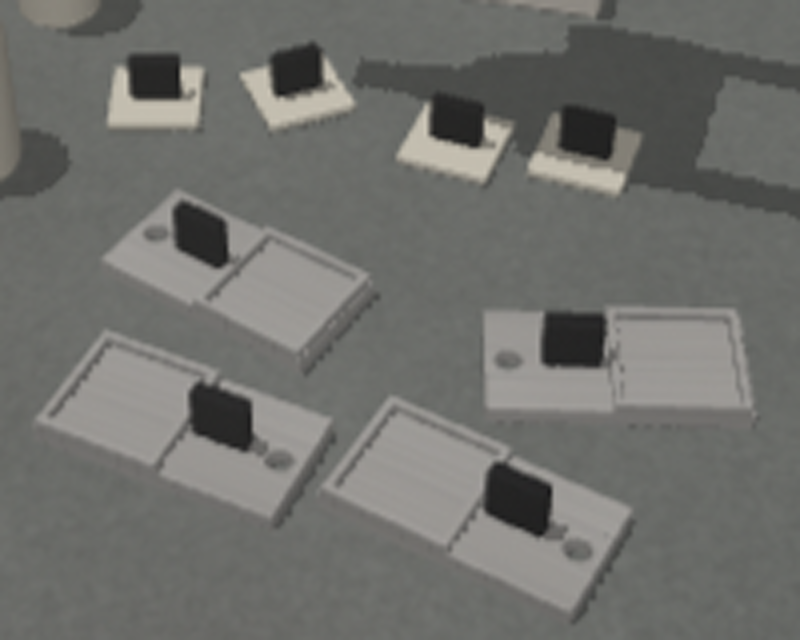

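```bash
python3 -m jog '[[[0,0.04,0.03],[0,0,0],1],[[0,0.08,0.055],[0,0,0],1],[[-0.01,0.12,0.085],[0,0,0],1],[[-0.02,0.16,0.11],[0,0,0],1],[[-0.02,0.19,0.11],[0,0,0],1]]' 40
python3 -m jog '[[[0,0,0],[0,0,0],1],[[0,0,0],[0,0,0],1],[[0,0,0],[0,0,0],1]]'
python3 - <<'E'
from h import *
im=snap('wrist','w1'); crop(im,0,0,560,300,1.42,'w1b')
m=vision.camera_model('wrist');import pickle;pickle.dump((im,m),open('w1.pkl','wb'))
E
```

```text
time: 0.62
tool_pos: [581.6, 176.6, 348.7]
tcp_rot: [6.7, 89.8, 6.6]
ft_force: [1.6, -0.0, 0.3]
finger_gap: 85.5
time: 0.87
tool_pos: [581.3, 175.6, 344.3]
tcp_rot: [-142.1, 89.9, -142.0]
ft_force: [-0.3, 0.3, -0.3]
finger_gap: 85.4
```

View pics/w1.png

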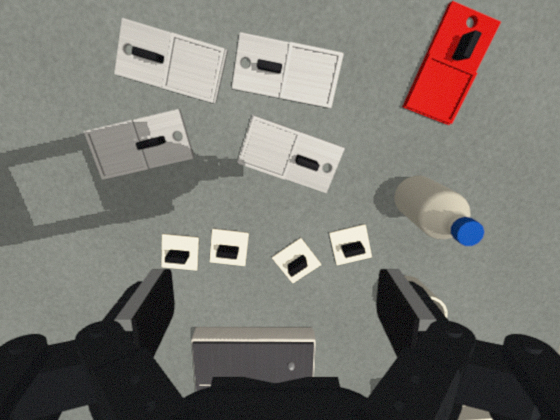

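The wrist view shows the same four silver trays, at (170,60), (288,70), (138,143) and (292,153). The four covers are at (180,252), (229,247), (296,260) and (351,245). The red look-alike is at (452,62). I'll enlarge this to read corners.

```bash
python3 - <<'E'
from h import *
import pickle
im,m=pickle.load(open('w1.pkl','rb'))
def g(u0,v0,u1,v1,k,fn):
    c=cv2.resize(im[v0:v1,u0:u1],None,fx=k,fy=k,interpolation=cv2.INTER_CUBIC)
    c=cv2.cvtColor(c,cv2.COLOR_RGB2BGR)
    for u in range((u0//10+1)*10,u1,10): 
        cv2.line(c,((u-u0)*k,0),((u-u0)*k,4 if u%20 else 10),(0,255,255),1)
        if u%20==0: cv2.putText(c,str(u),((u-u0)*k-10,20),0,.35,(0,255,255),1)
    for v in range((v0//10+1)*10,v1,10):
        cv2.line(c,(0,(v-v0)*k),(4 if v%20 else 10,(v-v0)*k),(0,255,255),1)
        if v%20==0: cv2.putText(c,str(v),(12,(v-v0)*k+4),0,.35,(0,255,255),1)
    cv2.imwrite('pics/'+fn+'.png',c)
g(75,10,235,110,5,'t1');g(225,20,355,110,6,'t2');g(75,100,205,190,6,'t3');g(230,105,360,200,6,'t4');g(150,215,380,290,3,'cv')
E
```

```text
(no output)
```

View pics/t1.png

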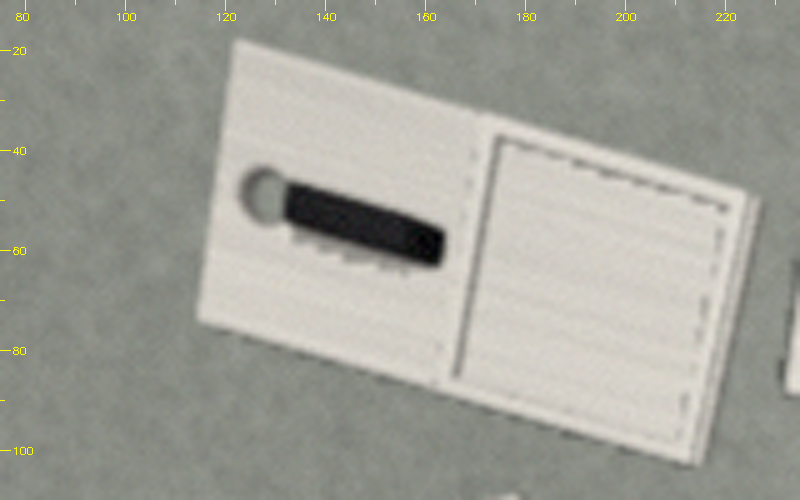

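View pics/t2.png

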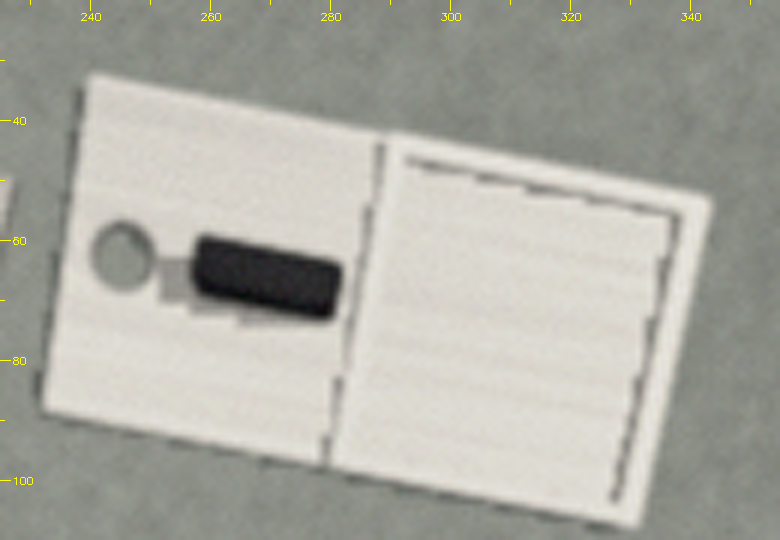

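View pics/t3.png

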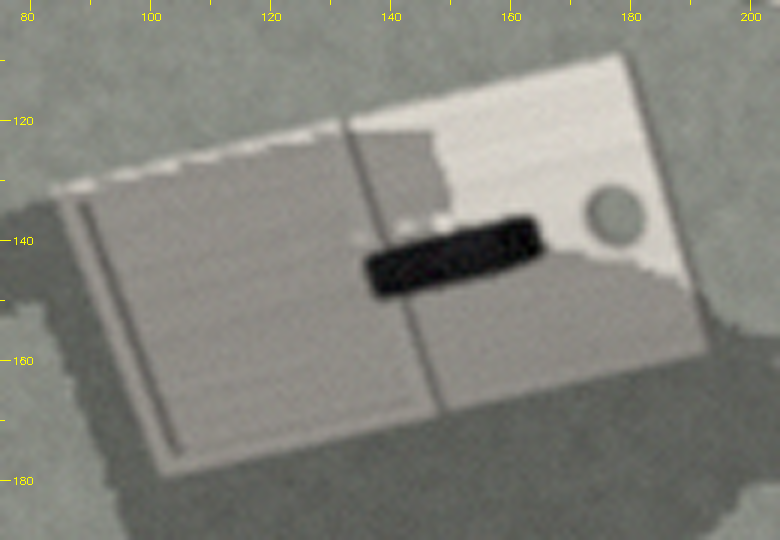

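View pics/t4.png

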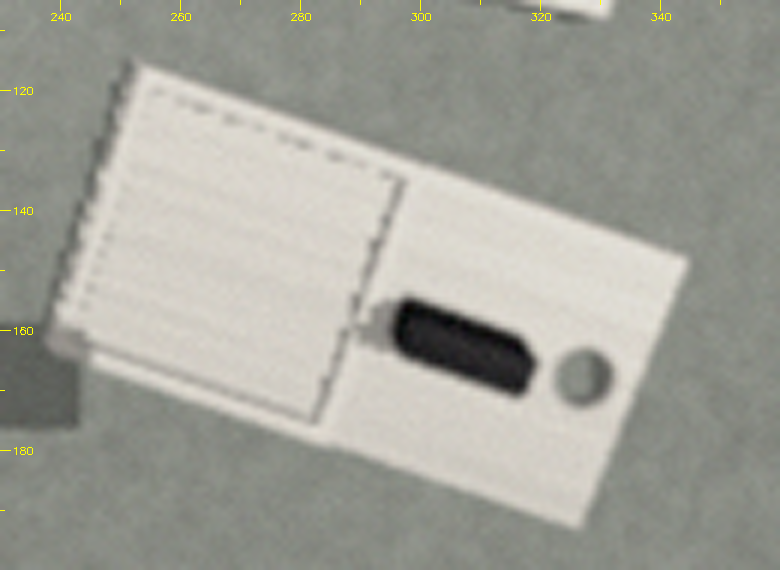

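View pics/cv.png

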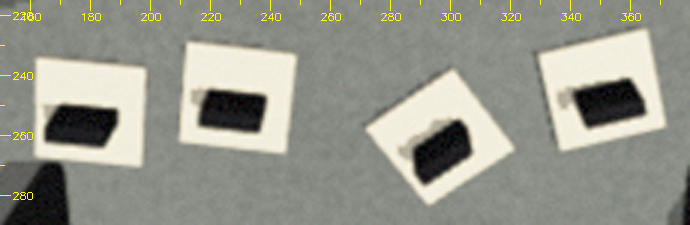

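```bash
cat >> h.py <<'E'
from scipy.optimize import least_squares
def fit(m,pts,uv,x0,z0=0):
    pts=np.array(pts,float);uv=np.array(uv,float)
    def P(q):
        c,s=np.cos(q[2]),np.sin(q[2]);return np.c_[q[0]+c*pts[:,0]-s*pts[:,1],q[1]+s*pts[:,0]+c*pts[:,1],z0+pts[:,2]]
    f=lambda q:np.concatenate([proj(m,p)-w for p,w in zip(P(q),uv)])
    s=least_squares(f,[x0[0],x0[1],np.radians(x0[2])],x_scale=[100,100,1],loss='soft_l1'); 
    return s.x[0],s.x[1],np.degrees(s.x[2]),np.abs(f(s.x)).reshape(-1,2).round(1).tolist()
TR=[(65,33,10),(65,-33,10),(53,0,10),(-63,33,15),(-63,-33,15)]
CV=[(-26.5,26.5,6),(26.5,26.5,6),(26.5,-26.5,6),(-26.5,-26.5,6)]
E
python3 - <<'E'
from h import *
import pickle
im,m=pickle.load(open('w1.pkl','rb'))
for n,uv,x0 in [('t1',[(114.5,74),(122,18),(128,49),(213,102.5),(224.5,48.5)],(450,290,180)),
('t2',[(232,88),(240,32.5),(245.5,62.5),(331,107),(343.5,53)],(590,290,180)),
('t3',[(179.5,109),(193,159),(177.5,136),(85.5,132),(103,179)],(400,190,0)),
('t4',[(344.5,148.5),(327,193),(327,168),(253,116),(238.5,161.5)],(600,180,0))]:
    print(n,fit(m,TR,uv,x0))
for n,uv,x0 in [('c1',[(162,234.3),(199,237.7),(197.3,270.3),(161.7,267.7)],(440,34,0)),
('c2',[(212.3,229),(249,233),(245.3,266),(210,261.3)],(500,34,0)),
('c3',[(272,257.7),(301,237.7),(321.3,265),(293.3,283.3)],(600,34,30)),
('c4',[(329.3,232.7),(365.7,224.7),(371.7,257.3),(336.7,265.3)],(690,34,10))]:
    print(n,fit(m,CV,uv,x0))
print(r.sense()['tool_pos'])
E
```

```text
t1 (np.float64(450.4257895531434), np.float64(295.2899766137498), np.float64(164.27395517771055), [[0.1, 0.0], [0.0, 0.3], [0.2, 0.3], [0.0, 0.2], [0.3, 0.2]])
t2 (np.float64(596.7200440936167), np.float64(284.3451912037591), np.float64(169.35032876031144), [[0.2, 0.3], [0.2, 0.5], [0.1, 0.2], [0.3, 0.6], [0.3, 0.6]])
t3 (np.float64(400.92439226009066), np.float64(192.14250110321197), np.float64(12.561054342415293), [[0.2, 0.1], [0.9, 0.4], [0.6, 0.4], [1.0, 0.6], [0.2, 0.7]])
t4 (np.float64(602.0834625286761), np.float64(178.5948566744046), np.float64(-19.4332563944174), [[0.2, 0.5], [0.7, 0.0], [0.2, 0.1], [0.6, 0.6], [0.4, 1.9]])
c1 (np.float64(440.2343147566964), np.float64(33.4771790504819), np.float64(-5.797409899955652), [[0.1, 0.2], [0.5, 0.2], [0.0, 0.1], [0.3, 0.5]])
c2 (np.float64(513.3957822215524), np.float64(41.7352698890843), np.float64(-7.290000176559945), [[0.2, 0.3], [0.1, 0.1], [0.1, 0.2], [0.1, 0.4]])
c3 (np.float64(613.5834363801006), np.float64(19.710964481779556), np.float64(36.56100332814404), [[0.0, 0.1], [0.1, 0.4], [0.3, 0.5], [0.5, 0.0]])
c4 (np.float64(692.396284369009), np.float64(45.413306238094755), np.float64(14.026267171604527), [[0.2, 0.3], [0.1, 0.0], [0.1, 0.1], [0.1, 0.2]])
[581.31699075 174.86877788 343.91793719]
```

```bash
python3 -m jog '[[[-0.005,-0.03,0],[0,0,-0.12],1],[[-0.01,-0.06,0],[0,0,-0.24],1],[[-0.015,-0.09,0],[0,0,-0.36],1],[[-0.02,-0.12,0],[0,0,-0.48],1],[[-0.02,-0.15,0],[0,0,-0.6],1]]'
python3 -m jog '[[[-0.005,-0.03,0],[0,0,-0.12],1],[[-0.01,-0.06,0],[0,0,-0.24],1],[[-0.015,-0.09,0],[0,0,-0.36],1],[[-0.02,-0.12,0],[0,0,-0.48],1],[[-0.02,-0.15,0],[0,0,-0.6],1]]'
python3 -m jog '[[[0,-0.03,0],[0,0,-0.12],1],[[0,-0.06,0],[0,0,-0.24],1],[[0,-0.09,0],[0,0,-0.36],1],[[0,-0.1,0],[0,0,-0.37],1],[[0,-0.1,0],[0,0,-0.37],1]]'
python3 -m jog '[[[0,0,0],[0,0,0],1],[[0,0,0],[0,0,0],1]]'
cat >> h.py <<'E'
def g(im,u0,v0,u1,v1,k,fn):
    c=cv2.resize(im[v0:v1,u0:u1],None,fx=k,fy=k,interpolation=cv2.INTER_CUBIC)
    c=cv2.cvtColor(c,cv2.COLOR_RGB2BGR)
    for u in range((u0//10+1)*10,u1,10): 
        cv2.line(c,((u-u0)*k,0),((u-u0)*k,4 if u%20 else 10),(0,255,255),1)
        if u%20==0: cv2.putText(c,str(u),((u-u0)*k-10,20),0,.35,(0,255,255),1)
    for v in range((v0//10+1)*10,v1,10):
        cv2.line(c,(0,(v-v0)*k),(4 if v%20 else 10,(v-v0)*k),(0,255,255),1)
        if v%20==0: cv2.putText(c,str(v),(12,(v-v0)*k+4),0,.35,(0,255,255),1)
    cv2.imwrite('pics/'+fn+'.png',c)
from scipy.spatial.transform import Rotation as Ro
def jaw():
    s=r.sense(); R=Ro.from_euler('xyz',s['tcp_rot'],degrees=True).as_matrix()
    return s['tool_pos'].round(1), np.degrees(np.arctan2(R[1,2],R[0,2])).round(2), R[:,0].round(3), s['joint_pos'].round(1)[5], s['time'], s['ft_force'].round(1), round(s['finger_gap'],1)
E
python3 - <<'E'
from h import *
print(jaw())
m=vision.camera_model('wrist');im=snap('wrist','w2');import pickle;pickle.dump((im,m),open('w2.pkl','wb'))
E
```

```text
time: 1.33
tool_pos: [560.3, 22.8, 344.1]
tcp_rot: [-138.1, 89.9, -172.9]
ft_force: [0.3, -0.3, 0.4]
finger_gap: 85.6
time: 1.75
tool_pos: [539.8, -127.3, 344.2]
tcp_rot: [-118.9, 89.9, 171.8]
ft_force: [-0.1, 1.2, -0.3]
finger_gap: 85.6
time: 2.17
tool_pos: [540.0, -227.9, 343.5]
tcp_rot: [-100.2, 89.9, 169.6]
ft_force: [-0.1, 0.1, -0.2]
finger_gap: 84.8
time: 2.33
tool_pos: [541.2, -223.8, 344.7]
tcp_rot: [-144.2, 89.9, 125.9]
ft_force: [-0.0, 0.5, 1.0]
finger_gap: 85.1
(array([ 541.2, -223.8,  344.7]), np.float64(-89.87), array([-0.001,  0.001, -1.   ]), np.float64(62.4), 2.3333, array([-0. ,  0.5,  1. ]), 85.1)
```

View pics/w2.png

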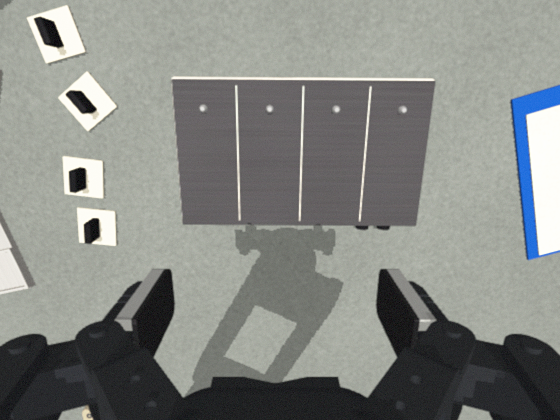

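```bash
python3 - <<'E'
from h import *
import pickle
im,m=pickle.load(open('w2.pkl','rb'))
g(im,165,65,305,125,5,'a1');g(im,300,65,440,125,5,'a2');g(im,170,190,430,245,3,'a3')
E
```

```text
(no output)
```

View pics/a1.png

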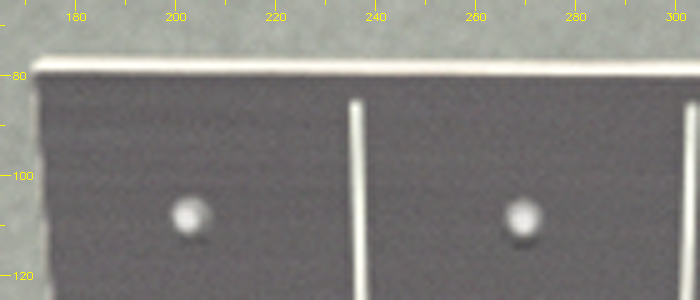

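View pics/a2.png

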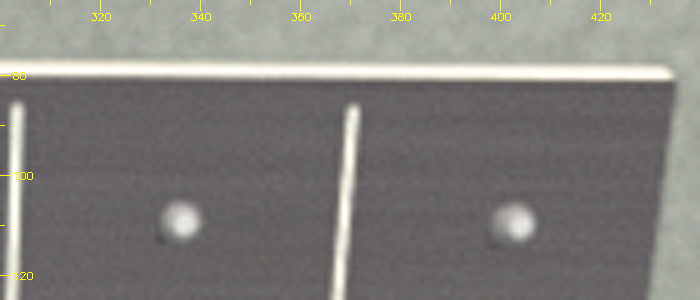

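View pics/a3.png

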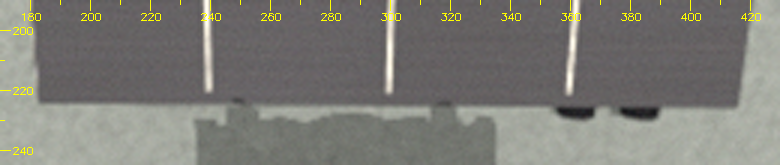

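```bash
python3 - <<'E'
from h import *
import pickle
im,m=pickle.load(open('w2.pkl','rb'))
P=[(58,120,45),(58,40,45),(58,-40,45),(58,-120,45)]
uv=[(203,108),(269.5,108.5),(336.3,109),(402.5,109.5)]
q=fit(m,P,uv,(540,-235,0));print(q)
P2=P+[(95,160,40),(95,-160,40),(-95,160,40),(-95,-160,40)]
q2=fit(m,P2,uv+[(171.5,77),(435,79),(183,224),(417,226)],(540,-235,0));print(q2)
w=q
c,s=np.cos(np.radians(w[2])),np.sin(np.radians(w[2]))
for P in [(95,160,40),(95,-160,40),(-95,160,40),(-95,-160,40),(95,80,40),(-95,80,40)]:
    print(P,proj(m,(w[0]+c*P[0]-s*P[1],w[1]+s*P[0]+c*P[1],P[2])).round(1))
T=m['world_to_cam'];print('cam',-T[:3,:3].T@T[:3,3])
E
```

```text
(np.float64(548.1255612287601), np.float64(-256.168793870586), np.float64(-0.33250617518327963), [[0.2, 0.0], [0.0, 0.0], [0.1, 0.0], [0.3, 0.0]])
(np.float64(547.9184774736153), np.float64(-256.25051218045115), np.float64(-0.3130393840115119), [[0.1, 0.2], [0.1, 0.2], [0.1, 0.2], [0.3, 0.2], [3.3, 1.7], [3.7, 1.7], [3.0, 2.2], [1.1, 1.8]])
(95, 160, 40) [168.1  75.1]
(95, -160, 40) [438.7  77.2]
(-95, 160, 40) [179.9 226.1]
(-95, -160, 40) [418.  227.7]
(95, 80, 40) [235.8  75.6]
(-95, 80, 40) [239.5 226.5]
cam [ 617.3159087  -223.16874019  479.47591231]
```

The warmer pose comes out at (548.1, -256.2), yaw -0.3°, and all four pins fit within 0.3 px. The first pick is tray t4, silver, at wrist picture w1 (292,153). I'll go above it and check close up.

```bash
python3 -m jog '[[[0.005,0.034,-0.005],[0,0,-0.034],0],[[0.01,0.068,-0.01],[0,0,-0.068],0],[[0.015,0.102,-0.02],[0,0,-0.102],0],[[0.02,0.136,-0.03],[0,0,-0.136],0],[[0.03,0.17,-0.04],[0,0,-0.17],0]]'
python3 -m jog '[[[0.005,0.034,-0.01],[0,0,-0.034],0],[[0.01,0.068,-0.02],[0,0,-0.068],0],[[0.02,0.102,-0.03],[0,0,-0.102],0],[[0.03,0.136,-0.04],[0,0,-0.136],0],[[0.04,0.17,-0.05],[0,0,-0.17],0]]'
python3 -m jog '[[[0.005,0.03,-0.01],[0,0,0],0],[[0.0116,0.055,-0.025],[0,0,0],0],[[0.0116,0.055,-0.055],[0,0,0],0],[[0.0116,0.055,-0.055],[0,0,0],0],[[0.0116,0.055,-0.055],[0,0,0],0]]'
python3 - <<'E'
from h import *
print(jaw())
m=vision.camera_model('wrist');im=snap('wrist','w3');import pickle;pickle.dump((im,m),open('w3.pkl','wb'))
E
```

```text
time: 2.8
tool_pos: [571.1, -51.4, 305.4]
tcp_rot: [96.1, 89.9, -3.5]
ft_force: [1.3, -0.2, 0.3]
finger_gap: 42.6
time: 3.22
tool_pos: [611.1, 119.1, 255.1]
tcp_rot: [130.3, 90.0, 21.0]
ft_force: [0.0, -0.8, 0.6]
finger_gap: 42.9
time: 3.63
tool_pos: [620.9, 171.6, 198.0]
tcp_rot: [-57.9, 89.7, -167.1]
ft_force: [0.4, -0.8, 0.7]
finger_gap: 42.6
(array([620.9, 171.6, 198. ]), np.float64(-109.28), array([-0.005, -0.001, -1.   ]), np.float64(120.2), 3.6333, array([ 0.4, -0.8,  0.7]), 42.6)
```

View pics/w3.png

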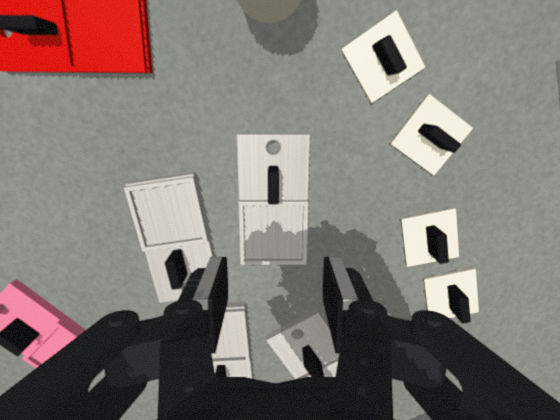

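```bash
python3 - <<'E'
from h import *
import pickle
im,m=pickle.load(open('w3.pkl','rb'))
q=fit(m,TR,[(237,134.5),(310,134.5),(273,147.5),(239,264.5),(307.5,264.5)],(602,178,-19));print(q)
a=np.radians(q[2]);print('handle',q[0]+22*np.cos(a),q[1]+22*np.sin(a)); print(jaw()[0])
g(im,225,120,325,280,4,'b1')
E
```

```text
(np.float64(601.9151070844864), np.float64(179.97361976796813), np.float64(-19.42995477279662), [[0.1, 0.0], [0.4, 0.1], [0.3, 0.3], [1.5, 0.3], [1.5, 0.3]])
handle 622.6621822703365 172.65522710067546
[622.3 171.1 200.3]
```

View pics/b1.png

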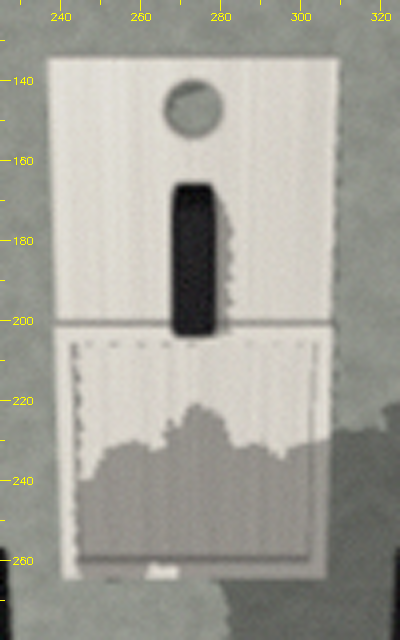

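```bash
python3 -m jog '[[[0,0.0008,-0.038],[0,0,0],0],[[0,0.0008,-0.076],[0,0,0],0],[[0,0.0008,-0.112],[0,0,0],0],[[0,0.0008,-0.145],[0,0,0],0],[[0,0.0008,-0.16],[0,0,0],0]]'
python3 -m jog '[[[0,0,-0.008],[0,0,0],0],[[0,0,-0.016],[0,0,0],0],[[0,0,-0.016],[0,0,0],0]]'
python3 - <<'E'
from h import *
print(jaw())
E
python3 -m jog '[[[0,0,0],[0,0,0],-1],[[0,0,0],[0,0,0],-1],[[0,0,0],[0,0,0],-1],[[0,0,0],[0,0,0],-1],[[0,0,0],[0,0,0],-1]]' 70
```

```text
time: 4.1
tool_pos: [621.5, 170.3, 37.5]
tcp_rot: [-58.4, 89.8, -167.9]
ft_force: [-0.8, -0.8, -0.2]
finger_gap: 42.9
time: 4.35
tool_pos: [624.0, 171.4, 25.1]
tcp_rot: [118.8, 89.9, 9.3]
ft_force: [-0.2, 1.0, -0.7]
finger_gap: 42.9
(array([624. , 171.4,  25.1]), np.float64(-109.46), array([ 0.002,  0.   , -1.   ]), np.float64(120.3), 4.35, array([-0.2,  1. , -0.7]), 42.9)
time: 4.77
tool_pos: [624.8, 171.8, 26.6]
tcp_rot: [117.5, 89.8, 8.1]
ft_force: [0.1, -0.4, 6.0]
finger_gap: 8.6
```

```bash
python3 -m jog '[[[0,0,0.005],[0,0,0],-1],[[0,0,0.015],[0,0,0],-1],[[0,0,0.03],[0,0,0],-1],[[0,0,0.05],[0,0,0],-1],[[0,0,0.08],[0,0,0],-1]]'
python3 -m jog '[[[0,0,0.03],[0,0,0],-1],[[0,0,0.05],[0,0,0],-1],[[0,0,0.05],[0,0,0],-1]]'
python3 - <<'E'
from h import *
print(jaw())
m=vision.camera_model('wrist');im=snap('wrist','w4');import pickle;pickle.dump((im,m),open('w4.pkl','wb'))
E
```

```text
time: 5.18
tool_pos: [621.2, 171.2, 103.3]
tcp_rot: [-59.8, 89.7, -169.2]
ft_force: [0.1, 0.6, -3.3]
finger_gap: 8.7
time: 5.43
tool_pos: [626.7, 172.3, 162.5]
tcp_rot: [120.3, 89.4, 10.9]
ft_force: [1.3, 0.2, -0.6]
finger_gap: 8.5
(array([626.7, 172.3, 162.5]), np.float64(-109.43), array([ 0.011,  0.002, -1.   ]), np.float64(120.3), 5.4333, array([ 1.3,  0.2, -0.6]), 8.5)
```

View pics/w4.png

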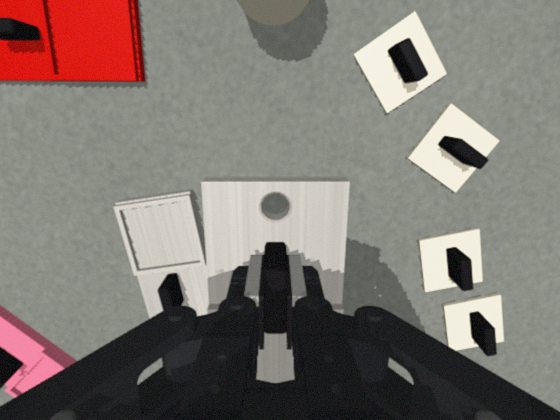

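```bash
python3 -m jog '[[[-0.003,-0.03,0],[0,0,0.022],-1],[[-0.006,-0.066,0],[0,0,0.044],-1],[[-0.009,-0.103,0],[0,0,0.066],-1],[[-0.012,-0.14,0],[0,0,0.088],-1],[[-0.016,-0.177,0],[0,0,0.111],-1]]'
python3 -m jog '[[[-0.003,-0.037,0],[0,0,0.022],-1],[[-0.006,-0.074,0],[0,0,0.044],-1],[[-0.009,-0.111,0],[0,0,0.066],-1],[[-0.012,-0.148,0],[0,0,0.088],-1],[[-0.016,-0.185,0],[0,0,0.111],-1]]'
python3 -m jog '[[[-0.003,-0.037,0],[0,0,0.022],-1],[[-0.006,-0.074,0],[0,0,0.044],-1],[[-0.009,-0.111,0],[0,0,0.066],-1],[[-0.012,-0.145,0],[0,0,0.088],-1],[[-0.0164,-0.17,0],[0,0,0.111],-1]]'
python3 -m jog '[[[0,-0.01,-0.015],[0,0,0],-1],[[0,-0.017,-0.03],[0,0,0],-1],[[0,-0.017,-0.03],[0,0,0],-1],[[0,-0.017,-0.03],[0,0,0],-1],[[0,-0.017,-0.03],[0,0,0],-1]]'
python3 - <<'E'
from h import *
print(jaw())
m=vision.camera_model('wrist');im=snap('wrist','w5');import pickle;pickle.dump((im,m),open('w5.pkl','wb'))
g(im,180,20,420,240,3,'w5b')
E
```

```text
time: 5.9
tool_pos: [605.6, -6.8, 152.3]
tcp_rot: [-82.1, 89.8, 174.9]
ft_force: [0.1, -0.2, -2.0]
finger_gap: 8.1
time: 6.32
tool_pos: [589.7, -191.8, 152.4]
tcp_rot: [-109.2, 89.8, 154.1]
ft_force: [1.0, -0.4, -2.5]
finger_gap: 8.2
time: 6.73
tool_pos: [573.1, -362.9, 152.1]
tcp_rot: [-113.7, 89.9, 155.9]
ft_force: [1.3, 0.3, -1.8]
finger_gap: 8.3
time: 7.15
tool_pos: [574.6, -375.9, 123.2]
tcp_rot: [-138.2, 89.9, 131.5]
ft_force: [-0.3, -0.6, -1.5]
finger_gap: 8.4
(array([ 574.6, -375.9,  123.2]), np.float64(-90.3), array([-0.001,  0.002, -1.   ]), np.float64(52.8), 7.15, array([-0.3, -0.6, -1.5]), 8.4)
```

View pics/w5b.png

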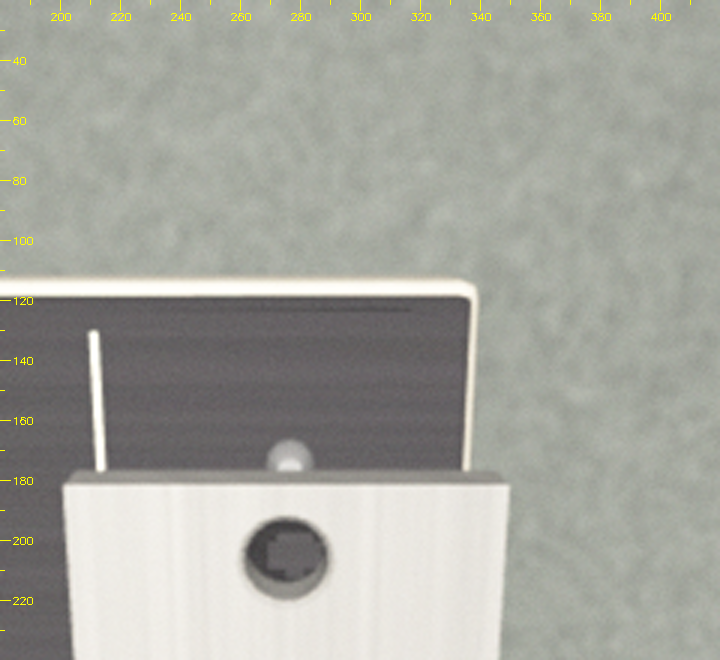

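```bash
cat >> h.py <<'E'
def fitheld(m,c1,c2,hole,x0):
    pts=np.array([(65,33,10),(65,-33,10),(53,0,10)],float);uv=[c1,c2,hole]
    def P(q):
        c,s=np.cos(q[2]),np.sin(q[2]);return np.c_[q[0]+c*pts[:,0]-s*pts[:,1],q[1]+s*pts[:,0]+c*pts[:,1],q[3]+pts[:,2]]
    f=lambda q:np.concatenate([proj(m,p)-np.array(w) for p,w in zip(P(q),uv)])
    s=least_squares(f,x0,x_scale=[100,100,1,100]); q=s.x
    h=(q[0]+53*np.cos(q[2]),q[1]+53*np.sin(q[2]))
    return 'org',q[:2].round(1),'yaw',np.degrees(q[2]).round(2),'z',q[3].round(1),'hole',np.round(h,1),'res',f(q).round(1)
E
python3 - <<'E'
from h import *
import pickle
im,m=pickle.load(open('w5.pkl','rb'))
print(fitheld(m,(201.3,182),(349.7,182),(275.5,205.8),[552,-376,0,100]))
print('pin',pix2plane(m,276.5,166,45),'minus 5 in x', pix2plane(m,276.5,173,45))
print(proj(m,(605.4,-376.5,45)),proj(m,(610.4,-376.5,45)),proj(m,(605.4,-376.5,49)))
print(pix2plane(m,338.5,114.5,40), pix2plane(m,212,150,40))
E
```

```text
('org', array([ 550.6, -375.4]), 'yaw', np.float64(-0.33), 'z', np.float64(96.1), 'hole', array([ 603.6, -375.7]), 'res', array([ 0.2, -0.6, -0.2, -0.6, -0. ,  1.3]))
pin [ 611.10043318 -376.4185396    45.        ] minus 5 in x [ 606.70873337 -376.39783387   45.        ]
[276.67412926 175.0687144 ] [276.63717967 167.12133074] [276.69767128 176.43936511]
[ 641.41579775 -414.07619766   40.        ] [ 620.47752695 -336.27335539   40.        ]
```

```bash
python3 -m jog '[[[0.0012,-0.0003,-0.015],[0,0,0],-1],[[0.0024,-0.0007,-0.03],[0,0,0],-1],[[0.0024,-0.0007,-0.042],[0,0,0],-1],[[0.0024,-0.0007,-0.042],[0,0,0],-1],[[0.0024,-0.0007,-0.042],[0,0,0],-1]]'
python3 - <<'E'
from h import *
print(jaw())
m=vision.camera_model('wrist');im=snap('wrist','w6');import pickle;pickle.dump((im,m),open('w6.pkl','wb'))
g(im,180,120,360,260,4,'w6b')
E
```

```text
time: 7.62
tool_pos: [575.8, -377.0, 79.5]
tcp_rot: [-126.9, 89.8, 142.7]
ft_force: [-0.5, 0.7, -2.7]
finger_gap: 8.7
(array([ 575.8, -377. ,   79.5]), np.float64(-90.34), array([-0.003,  0.003, -1.   ]), np.float64(52.9), 7.6167, array([-0.5,  0.7, -2.7]), 8.7)
```

View pics/w6b.png

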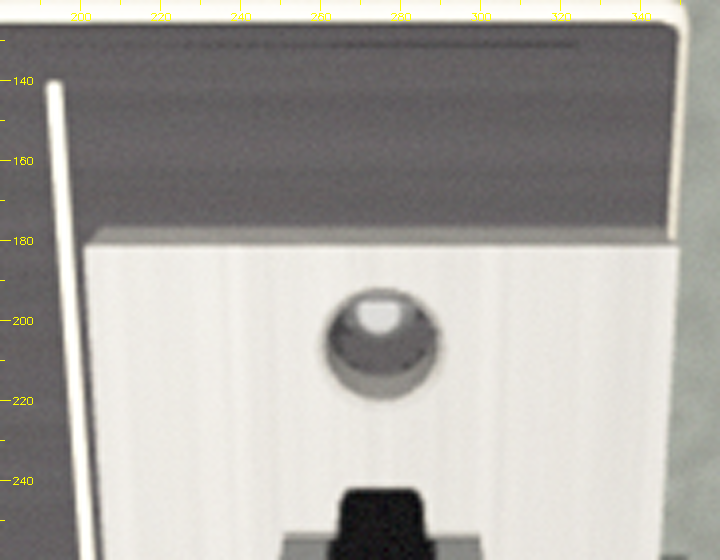

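```bash
python3 - <<'E'
from h import *
import pickle
im,m=pickle.load(open('w6.pkl','rb'))
print(fitheld(m,(201.3,181.3),(349.7,181.3),(275.5,205.8),[552,-376,0,55]))
print('pin',pix2plane(m,274.8,199,49))
E
```

```text
('org', array([ 552. , -376.5]), 'yaw', np.float64(-0.36), 'z', np.float64(52.4), 'hole', array([ 605. , -376.8]), 'res', array([ 0.1, -0.4, -0.1, -0.4, -0. ,  0.8]))
pin [ 604.76889588 -376.48737648   49.        ]
```

```bash
python3 -m jog '[[[0,0,-0.003],[0,0,0],-1],[[0,0,-0.006],[0,0,0],-1],[[0,0,-0.009],[0,0,0],-1],[[0,0,-0.011],[0,0,0],-1],[[0,0,-0.011],[0,0,0],-1]]'
python3 -m jog '[[[0,0,-0.001],[0,0,0],-1],[[0,0,-0.002],[0,0,0],-1],[[0,0,-0.002],[0,0,0],-1]]'
```

```text
time: 8.08
tool_pos: [576.8, -378.0, 70.6]
tcp_rot: [-134.1, 90.0, 135.6]
ft_force: [0.1, 0.2, -3.0]
finger_gap: 8.2
time: 8.33
tool_pos: [577.0, -378.0, 68.9]
tcp_rot: [-145.0, 90.0, 124.7]
ft_force: [-1.0, 1.2, -2.0]
finger_gap: 8.6
```

```bash
python3 -m jog '[[[0,0,-0.001],[0,0,0],-1],[[0,0,-0.002],[0,0,0],-1],[[0,0,-0.002],[0,0,0],-1]]'
python3 -m jog '[[[0,0,-0.001],[0,0,0],-1],[[0,0,-0.001],[0,0,0],-1]]'
```

```text
time: 8.58
tool_pos: [577.0, -378.0, 66.9]
tcp_rot: [-146.1, 90.0, 123.5]
ft_force: [-0.4, 3.1, -2.4]
finger_gap: 8.5
time: 8.75
tool_pos: [577.0, -378.0, 66.6]
tcp_rot: [-147.1, 90.0, 122.5]
ft_force: [-4.6, 3.7, 3.7]
finger_gap: 8.5
```

Contact was felt at TCP z 66.6. I'll release, rise and look.

```bash
python3 -m jog '[[[0,0,0],[0,0,0],0],[[0,0,0],[0,0,0],0],[[0,0,0],[0,0,0],0],[[0,0,0.01],[0,0,0],0],[[0,0,0.04],[0,0,0],0]]'
python3 -m jog '[[[0,0.0,0.035],[0,0,0],0],[[0,0.0,0.07],[0,0,0],0],[[0,0.0,0.1],[0,0,0],0],[[0,0.0,0.1],[0,0,0],0],[[0,0.0,0.1],[0,0,0],0]]'
python3 - <<'E'
from h import *
print(jaw())
m=vision.camera_model('wrist');im=snap('wrist','w7');import pickle;pickle.dump((im,m),open('w7.pkl','wb'))
g(im,150,60,410,320,2,'w7b'); ims=snap('side','s7'); g(ims,260,90,380,210,5,'s7b')
E
```

```text
time: 9.17
tool_pos: [574.2, -376.2, 101.1]
tcp_rot: [-126.5, 89.5, 143.2]
ft_force: [-0.2, 0.3, -1.4]
finger_gap: 43.0
time: 9.58
tool_pos: [578.8, -379.6, 211.0]
tcp_rot: [52.1, 89.6, -38.2]
ft_force: [0.9, -0.3, 0.2]
finger_gap: 42.7
(array([ 578.8, -379.6,  211. ]), np.float64(-90.36), array([ 0.006, -0.005, -1.   ]), np.float64(52.9), 9.5833, array([ 0.9, -0.3,  0.2]), 42.7)
```

View pics/w7b.png

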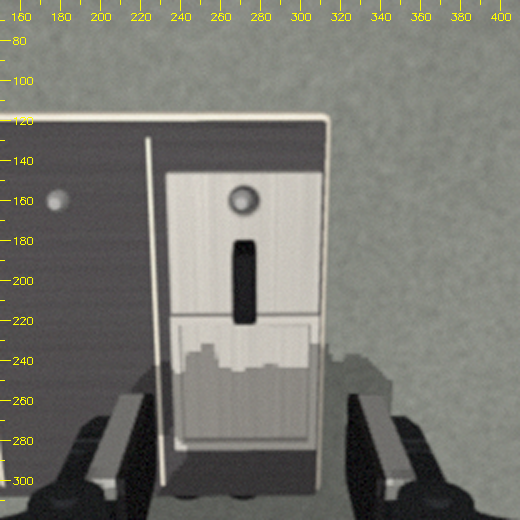

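View pics/s7b.png

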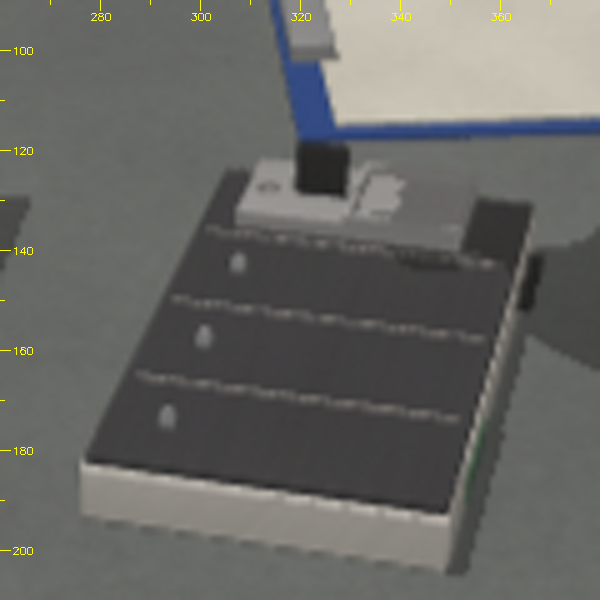

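Tray 4 lies flat in bay 4 with the pin in its hole at w7 (271,160). Next is the tray at (401,192).

```bash
python3 -m jog '[[[-0.01,0.037,0],[0,0,0.015],0],[[-0.02,0.074,0],[0,0,0.03],0],[[-0.03,0.111,0],[0,0,0.045],0],[[-0.04,0.148,0],[0,0,0.06],0],[[-0.05,0.185,0],[0,0,0.075],0]]'
python3 -m jog '[[[-0.01,0.037,0],[0,0,0.015],0],[[-0.02,0.074,0],[0,0,0.03],0],[[-0.03,0.111,0],[0,0,0.045],0],[[-0.04,0.148,0],[0,0,0.06],0],[[-0.05,0.185,0],[0,0,0.075],0]]'
python3 -m jog '[[[-0.01,0.037,0],[0,0,0.015],0],[[-0.02,0.074,0],[0,0,0.03],0],[[-0.03,0.111,0],[0,0,0.045],0],[[-0.04,0.148,0],[0,0,0.06],0],[[-0.054,0.185,0],[0,0,0.075],0]]'
python3 -m jog '[[[0,0.015,0],[0,0,0],0],[[0,0.02,0],[0,0,0],0],[[0,0.02,0],[0,0,0],0],[[0,0.02,0],[0,0,0],0]]'
python3 - <<'E'
from h import *
print(jaw())
m=vision.camera_model('wrist');im=snap('wrist','w8');import pickle;pickle.dump((im,m),open('w8.pkl','wb'))
g(im,200,100,360,290,3,'w8b')
E
```

```text
time: 10.1
tool_pos: [525.2, -191.2, 203.7]
tcp_rot: [-120.6, 89.8, 153.4]
ft_force: [0.6, 0.4, -0.2]
finger_gap: 42.6
time: 10.52
tool_pos: [475.2, -6.6, 204.3]
tcp_rot: [-105.6, 89.8, 172.6]
ft_force: [0.4, 1.3, -0.2]
finger_gap: 42.8
time: 10.93
tool_pos: [421.5, 178.1, 204.5]
tcp_rot: [-84.4, 89.9, -161.8]
ft_force: [0.7, 0.2, -0.4]
finger_gap: 42.9
time: 11.27
tool_pos: [422.8, 196.0, 205.1]
tcp_rot: [-68.7, 89.9, -146.1]
ft_force: [-0.2, -0.2, 0.6]
finger_gap: 42.3
(array([422.8, 196. , 205.1]), np.float64(-77.45), array([-0.002, -0.001, -1.   ]), np.float64(96.0), 11.2667, array([-0.2, -0.2,  0.6]), 42.3)
```

View pics/w8b.png

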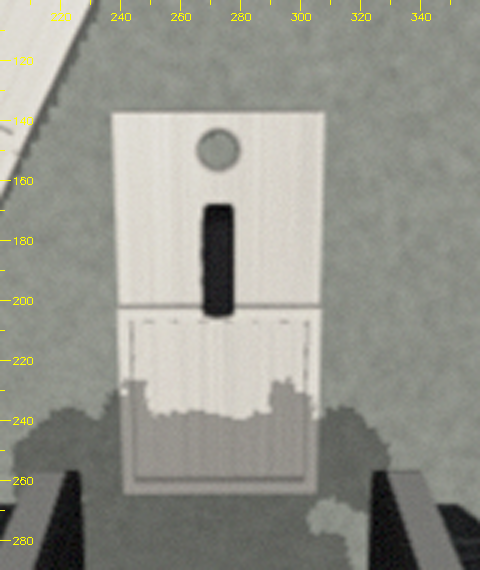

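View pics/w8.png

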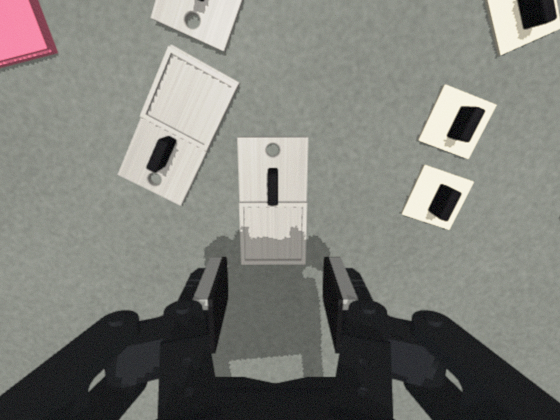

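```bash
python3 - <<'E'
from h import *
import pickle
im,m=pickle.load(open('w8.pkl','rb'))
q=fit(m,TR,[(237,137),(308.3,137),(272.8,150),(240,264.5),(305.5,264.5)],(401,192,12));print(q)
a=np.radians(q[2]);print('handle',q[0]+22*np.cos(a),q[1]+22*np.sin(a)); print(jaw()[0])
E
```

```text
(np.float64(399.5780014790774), np.float64(193.30899073315408), np.float64(12.443940645009597), [[0.3, 0.2], [0.2, 0.3], [0.1, 0.2], [0.7, 0.5], [0.6, 0.5]])
handle 421.06116227038024 198.04964495119475
[423.  195.7 205.3]
```

```bash
python3 -m jog '[[[-0.001,0.0018,-0.038],[0,0,0],0],[[-0.001,0.0018,-0.076],[0,0,0],0],[[-0.001,0.0018,-0.114],[0,0,0],0],[[-0.001,0.0018,-0.15],[0,0,0],0],[[-0.001,0.0018,-0.165],[0,0,0],0]]'
python3 -m jog '[[[0,0,-0.008],[0,0,0],0],[[0,0,-0.015],[0,0,0],0],[[0,0,-0.015],[0,0,0],0],[[0,0,-0.015],[0,0,0],-1],[[0,0,-0.015],[0,0,0],-1]]' 70
python3 -m jog '[[[0,0,0],[0,0,0],-1],[[0,0,0],[0,0,0],-1],[[0,0,0],[0,0,0],-1],[[0,0,0],[0,0,0],-1]]' 70
```

```text
time: 11.73
tool_pos: [419.0, 195.7, 35.8]
tcp_rot: [-81.0, 89.6, -158.6]
ft_force: [-0.5, 0.2, -0.5]
finger_gap: 42.6
time: 12.15
tool_pos: [423.6, 198.8, 27.8]
tcp_rot: [95.4, 89.8, 17.9]
ft_force: [-0.5, 0.0, 0.1]
finger_gap: 19.6
time: 12.48
tool_pos: [423.6, 199.0, 28.0]
tcp_rot: [90.0, 89.8, 12.5]
ft_force: [-1.3, -1.7, 6.7]
finger_gap: 8.5
```

```bash
python3 -m jog '[[[0,0,0.01],[0,0,0],-1],[[0,0,0.03],[0,0,0],-1],[[0,0,0.06],[0,0,0],-1],[[0,0,0.09],[0,0,0],-1],[[0,0,0.125],[0,0,0],-1]]'
python3 -m jog '[[[0.01,-0.033,0],[0,0,-0.02],-1],[[0.02,-0.066,0],[0,0,-0.04],-1],[[0.03,-0.1,0],[0,0,-0.06],-1],[[0.04,-0.135,0],[0,0,-0.08],-1],[[0.051,-0.17,0],[0,0,-0.1],-1]]'
python3 -m jog '[[[0.01,-0.036,0],[0,0,-0.02],-1],[[0.021,-0.072,0],[0,0,-0.04],-1],[[0.032,-0.108,0],[0,0,-0.06],-1],[[0.043,-0.144,0],[0,0,-0.08],-1],[[0.054,-0.18,0],[0,0,-0.1],-1]]'
python3 -m jog '[[[0.01,-0.036,0],[0,0,-0.01],-1],[[0.021,-0.072,0],[0,0,-0.02],-1],[[0.032,-0.108,0],[0,0,-0.025],-1],[[0.043,-0.13,0],[0,0,-0.025],-1],[[0.047,-0.145,0],[0,0,-0.025],-1]]'
python3 -m jog '[[[0,0,-0.015],[0,0,0],-1],[[0,0,-0.03],[0,0,0],-1],[[0,0,-0.03],[0,0,0],-1],[[0,0,-0.03],[0,0,0],-1]]'
python3 - <<'E'
from h import *
print(jaw())
m=vision.camera_model('wrist');im=snap('wrist','w9');import pickle;pickle.dump((im,m),open('w9.pkl','wb'))
g(im,180,100,380,240,4,'w9b')
E
```

```text
time: 12.9
tool_pos: [420.8, 198.3, 151.9]
tcp_rot: [-87.0, 89.9, -164.4]
ft_force: [1.1, 0.8, -2.3]
finger_gap: 8.3
time: 13.32
tool_pos: [473.1, 27.3, 152.0]
tcp_rot: [90.7, 90.0, 7.5]
ft_force: [0.4, 0.5, -3.3]
finger_gap: 8.3
time: 13.73
tool_pos: [527.2, -153.1, 151.8]
tcp_rot: [103.0, 90.0, 14.0]
ft_force: [1.0, 1.0, -2.3]
finger_gap: 8.5
time: 14.15
tool_pos: [574.6, -299.2, 151.6]
tcp_rot: [45.2, 90.0, -45.3]
ft_force: [0.2, 0.1, -2.1]
finger_gap: 8.3
time: 14.48
tool_pos: [573.0, -295.6, 120.2]
tcp_rot: [-123.0, 89.8, 146.7]
ft_force: [0.1, -0.2, -2.6]
finger_gap: 8.1
(array([ 573. , -295.6,  120.2]), np.float64(-90.35), array([-0.003,  0.002, -1.   ]), np.float64(58.5), 14.4833, array([ 0.1, -0.2, -2.6]), 8.1)
```

View pics/w9b.png

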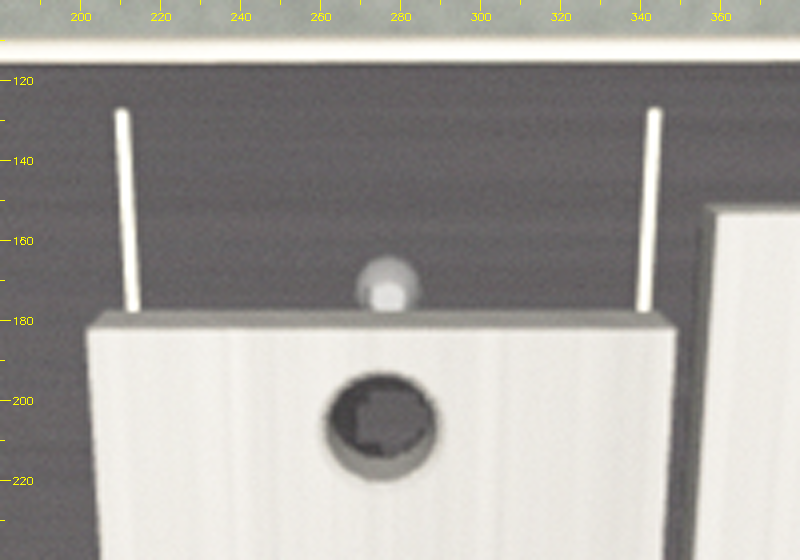

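```bash
python3 - <<'E'
from h import *
import pickle
im,m=pickle.load(open('w9.pkl','rb'))
print(fitheld(m,(202,182),(349,182),(275.3,206.3),[552,-296,0,95]))
print('pin tip',pix2plane(m,277,174,49),pix2plane(m,276.8,164,45)-[5,0,0])
E
```

```text
('org', array([ 548.6, -295.1]), 'yaw', np.float64(-0.4), 'z', np.float64(91.8), 'hole', array([ 601.6, -295.5]), 'res', array([ 0.1, -0.4, -0.2, -0.4,  0.1,  0.8]))
pin tip [ 605.94337705 -296.46062812   49.        ] [ 606.27957904 -296.38430715   45.        ]
```

```bash
python3 -m jog '[[[0.0015,-0.0003,-0.013],[0,0,0],-1],[[0.003,-0.0006,-0.026],[0,0,0],-1],[[0.0045,-0.0009,-0.0385],[0,0,0],-1],[[0.0045,-0.0009,-0.0385],[0,0,0],-1],[[0.0045,-0.0009,-0.0385],[0,0,0],-1]]'
python3 - <<'E'
from h import *
print(jaw())
m=vision.camera_model('wrist');im=snap('wrist','w10');import pickle;pickle.dump((im,m),open('w10.pkl','wb'))
g(im,180,120,360,260,4,'w10b')
E
```

```text
time: 14.95
tool_pos: [577.4, -296.4, 80.4]
tcp_rot: [-121.8, 89.8, 147.9]
ft_force: [-0.9, -0.6, -2.4]
finger_gap: 8.0
(array([ 577.4, -296.4,   80.4]), np.float64(-90.34), array([-0.003,  0.002, -1.   ]), np.float64(58.6), 14.95, array([-0.9, -0.6, -2.4]), 8.0)
```

View pics/w10b.png

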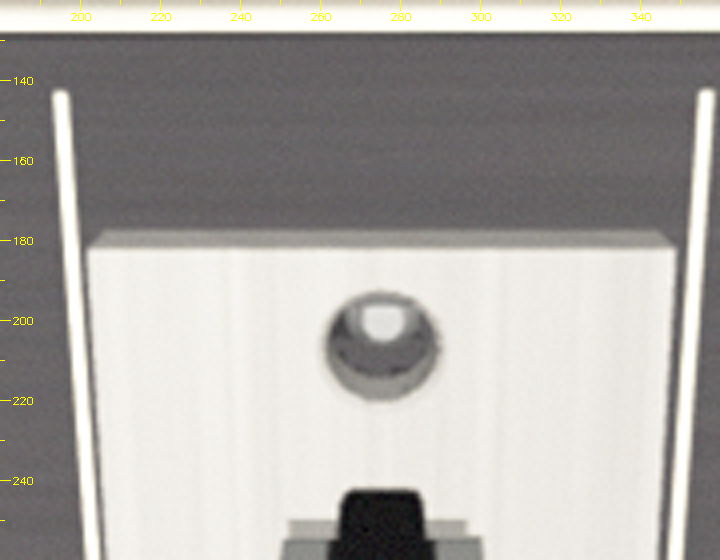

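```bash
python3 -m jog '[[[0,0,-0.003],[0,0,0],-1],[[0,0,-0.006],[0,0,0],-1],[[0,0,-0.009],[0,0,0],-1],[[0,0,-0.011],[0,0,0],-1],[[0,0,-0.011],[0,0,0],-1]]'
python3 -m jog '[[[0,0,-0.001],[0,0,0],-1],[[0,0,-0.002],[0,0,0],-1],[[0,0,-0.002],[0,0,0],-1]]'
```

```text
time: 15.42
tool_pos: [578.3, -297.1, 71.0]
tcp_rot: [-122.1, 90.0, 147.5]
ft_force: [-0.2, 0.1, -3.2]
finger_gap: 8.7
time: 15.67
tool_pos: [578.5, -297.3, 69.5]
tcp_rot: [-116.4, 90.0, 153.2]
ft_force: [-0.1, 0.9, -3.1]
finger_gap: 8.4
```

```bash
python3 -m jog '[[[0,0,-0.001],[0,0,0],-1],[[0,0,-0.002],[0,0,0],-1],[[0,0,-0.002],[0,0,0],-1]]'
python3 -m jog '[[[0,0,-0.001],[0,0,0],-1],[[0,0,-0.001],[0,0,0],-1]]'
```

```text
time: 15.92
tool_pos: [578.5, -297.3, 68.0]
tcp_rot: [-95.7, 90.0, 173.9]
ft_force: [-4.0, 1.3, 1.7]
finger_gap: 8.3
time: 16.08
tool_pos: [578.5, -297.3, 68.0]
tcp_rot: [-74.3, 90.0, -164.7]
ft_force: [-7.6, 4.2, 9.6]
finger_gap: 8.5
```

```bash
python3 -m jog '[[[0,0,0],[0,0,0],0],[[0,0,0],[0,0,0],0],[[0,0,0],[0,0,0],0],[[0,0,0.01],[0,0,0],0],[[0,0,0.04],[0,0,0],0]]'
python3 -m jog '[[[0,0.0,0.035],[0,0,0],0],[[0,0.0,0.07],[0,0,0],0],[[0,0.0,0.1],[0,0,0],0],[[0,0.0,0.1],[0,0,0],0]]'
python3 - <<'E'
from h import *
print(jaw())
im=snap('wrist','w11')
E
python3 -m jog '[[[0,0.023,0],[0,0,0.119],0],[[0,0.046,0],[0,0,0.238],0],[[0,0.07,0],[0,0,0.357],0],[[0,0.094,0],[0,0,0.476],0],[[0,0.117,0],[0,0,0.595],0]]'
python3 -m jog '[[[0,0.023,0],[0,0,0.119],0],[[0,0.046,0],[0,0,0.238],0],[[0,0.07,0],[0,0,0.357],0],[[0,0.094,0],[0,0,0.476],0],[[0,0.117,0],[0,0,0.595],0]]'
python3 -m jog '[[[0,0.023,0],[0,0,0.119],0],[[0,0.046,0],[0,0,0.238],0],[[0,0.07,0],[0,0,0.357],0],[[0,0.094,0],[0,0,0.476],0],[[0,0.117,0],[0,0,0.595],0]]'
python3 -m jog '[[[0,0.023,0],[0,0,0.119],0],[[0,0.046,0],[0,0,0.238],0],[[0,0.07,0],[0,0,0.357],0],[[0,0.094,0],[0,0,0.476],0],[[0,0.117,0],[0,0,0.595],0]]'
python3 -m jog '[[[0,0.023,0],[0,0,0.119],0],[[0,0.046,0],[0,0,0.238],0],[[0,0.07,0],[0,0,0.357],0],[[0,0.094,0],[0,0,0.476],0],[[0,0.117,0],[0,0,0.581],0]]'
python3 -m jog '[[[0,0,0],[0,0,0],0],[[0,0,0],[0,0,0],0],[[0,0,0],[0,0,0],0]]'
python3 - <<'E'
from h import *
print(jaw())
m=vision.camera_model('wrist');im=snap('wrist','w12');import pickle;pickle.dump((im,m),open('w12.pkl','wb'))
g(im,200,100,360,290,3,'w12b')
E
```

```text
time: 16.5
tool_pos: [575.5, -295.4, 101.7]
tcp_rot: [-121.5, 89.5, 148.1]
ft_force: [-0.3, 0.1, -1.1]
finger_gap: 42.6
time: 16.83
tool_pos: [582.1, -299.4, 216.8]
tcp_rot: [58.6, 89.2, -31.7]
ft_force: [1.9, 0.6, 1.4]
finger_gap: 42.7
(array([ 582.1, -299.4,  216.8]), np.float64(-90.36), array([ 0.012, -0.007, -1.   ]), np.float64(58.6), 16.8333, array([1.9, 0.6, 1.4]), 42.7)
time: 17.3
tool_pos: [578.0, -179.0, 205.8]
tcp_rot: [-152.3, 89.9, 151.8]
ft_force: [0.3, 0.3, 0.2]
finger_gap: 42.8
time: 17.72
tool_pos: [578.0, -62.0, 205.9]
tcp_rot: [-172.5, 89.9, 165.7]
ft_force: [0.2, 0.4, -0.4]
finger_gap: 42.6
time: 18.13
tool_pos: [578.0, 55.0, 206.0]
tcp_rot: [162.9, 89.9, 175.2]
ft_force: [-0.3, 0.7, 0.3]
finger_gap: 42.6
time: 18.55
tool_pos: [578.0, 171.9, 205.9]
tcp_rot: [141.3, 89.9, -172.4]
ft_force: [0.3, 0.9, -0.2]
finger_gap: 42.7
time: 18.97
tool_pos: [578.1, 288.8, 205.8]
tcp_rot: [120.7, 89.9, -159.7]
ft_force: [0.1, 0.3, 0.4]
finger_gap: 43.0
time: 19.22
tool_pos: [578.3, 287.3, 205.9]
tcp_rot: [142.0, 89.9, -138.7]
ft_force: [-0.3, 0.1, -0.2]
finger_gap: 42.7
(array([578.3, 287.3, 205.9]), np.float64(79.22), array([-0.001, -0.001, -1.   ]), np.float64(-57.3), 19.2167, array([-0.3,  0.1, -0.2]), 42.7)
```

View pics/w11.png

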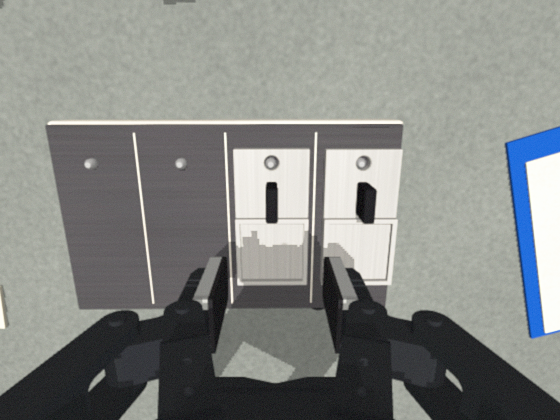

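View pics/w12.png

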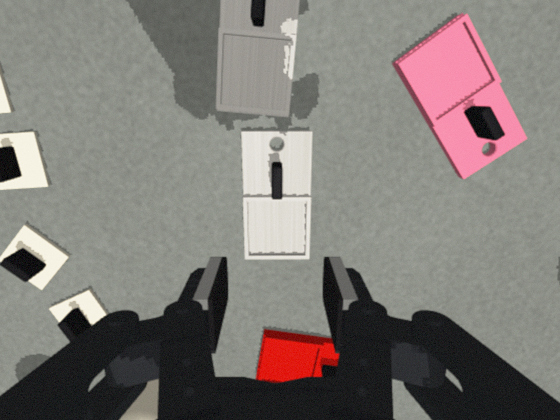

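View pics/w12b.png

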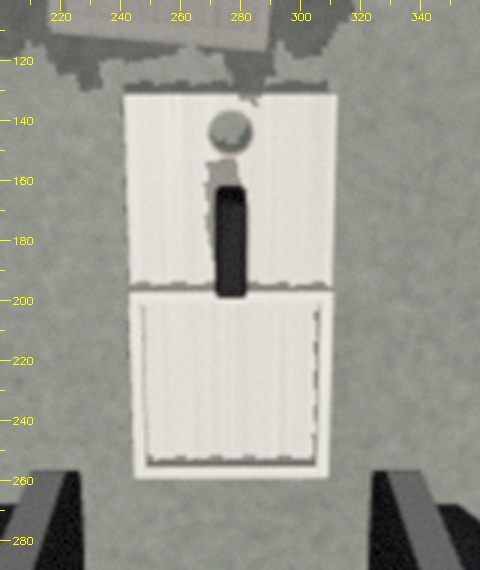

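```bash
python3 - <<'E'
from h import *
import pickle
im,m=pickle.load(open('w12.pkl','rb'))
q=fit(m,TR,[(241,131),(312,131.3),(276.8,144),(244.5,259.3),(309.7,259)],(597,284,169));print(q)
a=np.radians(q[2]);print('handle',q[0]+22*np.cos(a),q[1]+22*np.sin(a)); print(jaw()[0])
E
```

```text
(np.float64(596.4086555704138), np.float64(285.90868705662575), np.float64(169.42471123636736), [[0.2, 0.3], [0.1, 0.3], [0.1, 0.2], [0.3, 0.2], [0.5, 0.1]])
handle 574.7823344902279 289.94628987719966
[578.4 286.9 206.1]
```

```bash
python3 -m jog '[[[-0.0035,0.002,-0.038],[0,0,0],0],[[-0.0035,0.002,-0.076],[0,0,0],0],[[-0.0035,0.002,-0.114],[0,0,0],0],[[-0.0035,0.002,-0.15],[0,0,0],0],[[-0.0035,0.002,-0.165],[0,0,0],0]]'
python3 -m jog '[[[0,0,-0.008],[0,0,0],0],[[0,0,-0.015],[0,0,0],0],[[0,0,-0.015],[0,0,0],0],[[0,0,-0.015],[0,0,0],-1],[[0,0,-0.015],[0,0,0],-1]]' 70
python3 -m jog '[[[0,0,0],[0,0,0],-1],[[0,0,0],[0,0,0],-1],[[0,0,0],[0,0,0],-1],[[0,0,0],[0,0,0],-1]]' 70
python3 -m jog '[[[0,0,0.01],[0,0,0],-1],[[0,0,0.03],[0,0,0],-1],[[0,0,0.06],[0,0,0],-1],[[0,0,0.09],[0,0,0],-1],[[0,0,0.125],[0,0,0],-1]]'
```

```text
time: 19.68
tool_pos: [571.7, 286.9, 35.5]
tcp_rot: [124.4, 89.5, -156.5]
ft_force: [-1.2, -0.5, -0.5]
finger_gap: 42.4
time: 20.1
tool_pos: [576.9, 290.4, 29.3]
tcp_rot: [-57.1, 89.8, 22.2]
ft_force: [0.0, -0.3, 0.5]
finger_gap: 19.4
time: 20.43
tool_pos: [576.8, 290.4, 29.3]
tcp_rot: [-59.7, 89.8, 19.6]
ft_force: [0.2, -1.1, 6.6]
finger_gap: 8.1
time: 20.85
tool_pos: [573.7, 289.3, 151.9]
tcp_rot: [121.2, 89.8, -159.5]
ft_force: [0.6, 0.9, -4.0]
finger_gap: 8.2
```

```bash
python3 -m jog '[[[0,-0.02,0],[0,0,-0.119],-1],[[0,-0.04,0],[0,0,-0.238],-1],[[0,-0.06,0],[0,0,-0.357],-1],[[0,-0.08,0],[0,0,-0.476],-1],[[0,-0.101,0],[0,0,-0.595],-1]]'
python3 -m jog '[[[0,-0.02,0],[0,0,-0.119],-1],[[0,-0.04,0],[0,0,-0.238],-1],[[0,-0.06,0],[0,0,-0.357],-1],[[0,-0.08,0],[0,0,-0.476],-1],[[0,-0.101,0],[0,0,-0.595],-1]]'
python3 -m jog '[[[0,-0.02,0],[0,0,-0.119],-1],[[0,-0.04,0],[0,0,-0.238],-1],[[0,-0.06,0],[0,0,-0.357],-1],[[0,-0.08,0],[0,0,-0.476],-1],[[0,-0.101,0],[0,0,-0.595],-1]]'
python3 -m jog '[[[0,-0.02,0],[0,0,-0.119],-1],[[0,-0.04,0],[0,0,-0.238],-1],[[0,-0.06,0],[0,0,-0.357],-1],[[0,-0.08,0],[0,0,-0.476],-1],[[0,-0.101,0],[0,0,-0.595],-1]]'
python3 -m jog '[[[0,-0.02,0],[0,0,-0.119],-1],[[0,-0.04,0],[0,0,-0.238],-1],[[0,-0.06,0],[0,0,-0.357],-1],[[0,-0.08,0],[0,0,-0.476],-1],[[0,-0.101,0],[0,0,-0.583],-1]]'
python3 -m jog '[[[0,0,-0.015],[0,0,0],-1],[[0,0,-0.03],[0,0,0],-1],[[0,0,-0.03],[0,0,0],-1],[[0,0,-0.03],[0,0,0],-1]]'
python3 - <<'E'
from h import *
print(jaw())
m=vision.camera_model('wrist');im=snap('wrist','w13');import pickle;pickle.dump((im,m),open('w13.pkl','wb'))
g(im,180,100,380,240,4,'w13b')
E
```

```text
time: 21.27
tool_pos: [574.7, 188.1, 152.2]
tcp_rot: [64.0, 90.0, 108.9]
ft_force: [-0.1, -0.0, -2.8]
finger_gap: 8.2
time: 21.68
tool_pos: [574.7, 86.9, 152.2]
tcp_rot: [80.2, 90.0, 91.0]
ft_force: [0.4, -0.0, -3.2]
finger_gap: 8.2
time: 22.1
tool_pos: [574.8, -14.0, 152.2]
tcp_rot: [86.5, 90.0, 63.2]
ft_force: [-0.0, 0.2, -2.2]
finger_gap: 8.3
time: 22.52
tool_pos: [574.8, -115.0, 152.2]
tcp_rot: [127.6, 90.0, 70.2]
ft_force: [0.6, -0.4, -3.4]
finger_gap: 8.4
time: 22.93
tool_pos: [574.8, -216.0, 152.2]
tcp_rot: [174.4, 90.0, 83.6]
ft_force: [0.0, -0.7, -3.4]
finger_gap: 8.3
time: 23.27
tool_pos: [574.1, -214.7, 120.9]
tcp_rot: [-116.7, 89.8, 152.8]
ft_force: [0.0, 0.4, -3.2]
finger_gap: 8.3
(array([ 574.1, -214.7,  120.9]), np.float64(-90.46), array([-0.002,  0.001, -1.   ]), np.float64(65.2), 23.2667, array([ 0. ,  0.4, -3.2]), 8.3)
```

View pics/w13b.png

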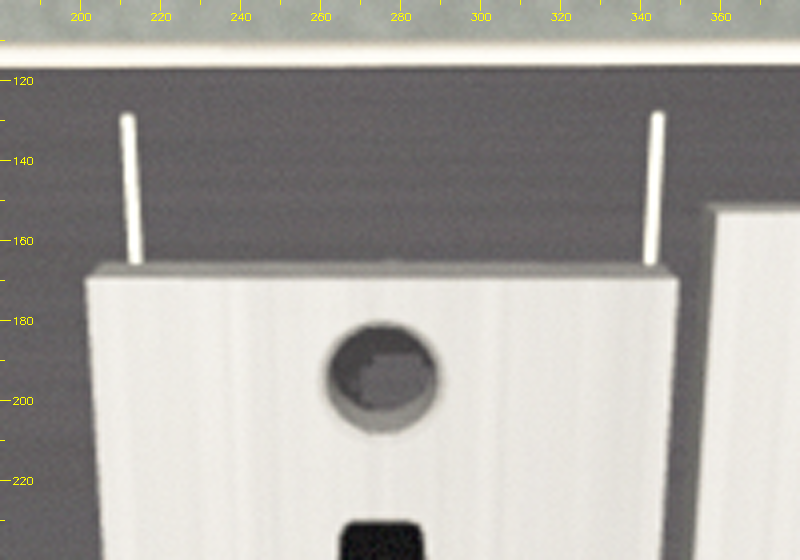

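```bash
python3 - <<'E'
from h import *
import pickle
im,m=pickle.load(open('w13.pkl','rb'))
print(fitheld(m,(201.3,169.5),(349.5,169.5),(275.5,194),[552,-216,0,95]))
print(pix2plane(m,214,165,40),pix2plane(m,343.3,165,40))
E
```

```text
('org', array([ 555.3, -214.3]), 'yaw', np.float64(-0.5), 'z', np.float64(92.0), 'hole', array([ 608.3, -214.7]), 'res', array([ 0.2, -0.5, -0.1, -0.5, -0.1,  1. ]))
[ 610.95753871 -176.41925491   40.        ] [ 610.24269572 -257.1560798    40.        ]
```

```bash
python3 -m jog '[[[-0.001,-0.0006,-0.013],[0,0,0],-1],[[-0.002,-0.0012,-0.026],[0,0,0],-1],[[-0.002,-0.0019,-0.0385],[0,0,0.002],-1],[[-0.002,-0.0019,-0.0385],[0,0,0.002],-1],[[-0.002,-0.0019,-0.0385],[0,0,0.002],-1]]'
python3 - <<'E'
from h import *
print(jaw())
m=vision.camera_model('wrist');im=snap('wrist','w14');import pickle;pickle.dump((im,m),open('w14.pkl','wb'))
g(im,180,120,360,260,4,'w14b')
E
```

```text
time: 23.73
tool_pos: [571.7, -216.5, 81.0]
tcp_rot: [-115.5, 89.8, 154.2]
ft_force: [0.9, -0.1, -1.8]
finger_gap: 8.5
(array([ 571.7, -216.5,   81. ]), np.float64(-90.35), array([-0.003,  0.002, -1.   ]), np.float64(64.8), 23.7333, array([ 0.9, -0.1, -1.8]), 8.5)
```

View pics/w14b.png

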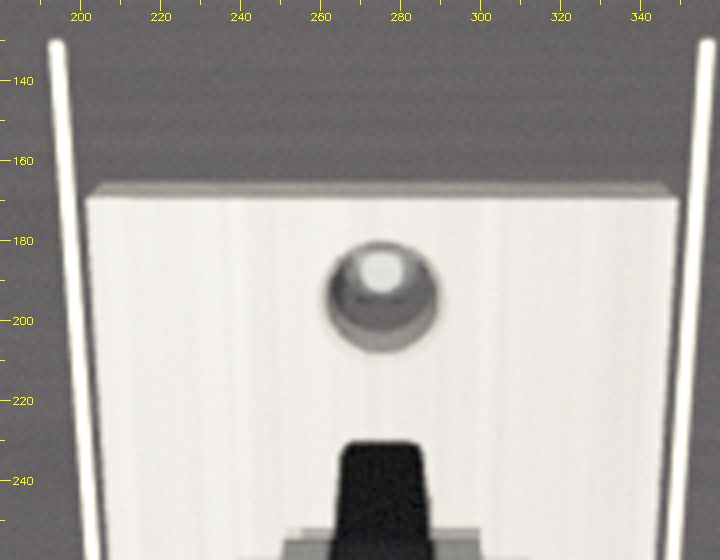

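```bash
python3 -m jog '[[[0,0,-0.003],[0,0,0],-1],[[0,0,-0.006],[0,0,0],-1],[[0,0,-0.009],[0,0,0],-1],[[0,0,-0.011],[0,0,0],-1],[[0,0,-0.011],[0,0,0],-1]]'
python3 -m jog '[[[0,0,-0.001],[0,0,0],-1],[[0,0,-0.002],[0,0,0],-1],[[0,0,-0.002],[0,0,0],-1]]'
python3 -m jog '[[[0,0,-0.001],[0,0,0],-1],[[0,0,-0.001],[0,0,0],-1]]'
```

```text
time: 24.2
tool_pos: [572.8, -217.0, 71.5]
tcp_rot: [-117.6, 90.0, 152.0]
ft_force: [-0.8, -0.1, -3.3]
finger_gap: 8.1
time: 24.45
tool_pos: [573.1, -217.2, 70.0]
tcp_rot: [-116.6, 90.0, 153.0]
ft_force: [0.9, 0.0, -2.5]
finger_gap: 8.3
time: 24.62
tool_pos: [573.3, -217.2, 69.3]
tcp_rot: [70.2, 90.0, -20.2]
ft_force: [-0.1, 0.2, -1.3]
finger_gap: 8.4
```

```bash
python3 -m jog '[[[0,0,-0.001],[0,0,0],-1],[[0,0,-0.001],[0,0,0],-1]]'
python3 -m jog '[[[0,0,-0.0005],[0,0,0],-1],[[0,0,-0.0005],[0,0,0],-1]]'
```

```text
time: 24.78
tool_pos: [573.3, -217.3, 69.3]
tcp_rot: [63.7, 90.0, -26.6]
ft_force: [-3.5, 1.9, 6.4]
finger_gap: 8.0
time: 24.95
tool_pos: [573.3, -217.3, 69.3]
tcp_rot: [56.2, 90.0, -34.1]
ft_force: [-6.6, 3.1, 8.8]
finger_gap: 8.0
```

```bash
python3 -m jog '[[[0,0,0],[0,0,0],0],[[0,0,0],[0,0,0],0],[[0,0,0],[0,0,0],0],[[0,0,0.01],[0,0,0],0],[[0,0,0.04],[0,0,0],0]]'
python3 -m jog '[[[0,0.0,0.035],[0,0,0],0],[[0,0.0,0.07],[0,0,0],0],[[0,0.0,0.1],[0,0,0],0],[[0,0.0,0.1],[0,0,0],0]]'
python3 - <<'E'
from h import *
print(jaw())
im=snap('wrist','w15')
E
python3 -m jog '[[[-0.006,0.021,0],[0,0,0.115],0],[[-0.012,0.042,0],[0,0,0.23],0],[[-0.017,0.063,0],[0,0,0.345],0],[[-0.023,0.084,0],[0,0,0.46],0],[[-0.029,0.104,0],[0,0,0.575],0]]'
python3 -m jog '[[[-0.006,0.021,0],[0,0,0.115],0],[[-0.012,0.042,0],[0,0,0.23],0],[[-0.017,0.063,0],[0,0,0.345],0],[[-0.023,0.084,0],[0,0,0.46],0],[[-0.029,0.104,0],[0,0,0.575],0]]'
python3 -m jog '[[[-0.006,0.021,0],[0,0,0.115],0],[[-0.012,0.042,0],[0,0,0.23],0],[[-0.017,0.063,0],[0,0,0.345],0],[[-0.023,0.084,0],[0,0,0.46],0],[[-0.029,0.104,0],[0,0,0.575],0]]'
python3 -m jog '[[[-0.006,0.021,0],[0,0,0.115],0],[[-0.012,0.042,0],[0,0,0.23],0],[[-0.017,0.063,0],[0,0,0.345],0],[[-0.023,0.084,0],[0,0,0.46],0],[[-0.029,0.104,0],[0,0,0.575],0]]'
python3 -m jog '[[[-0.006,0.021,0],[0,0,0.115],0],[[-0.012,0.042,0],[0,0,0.23],0],[[-0.017,0.063,0],[0,0,0.345],0],[[-0.023,0.084,0],[0,0,0.46],0],[[-0.029,0.103,0],[0,0,0.573],0]]'
python3 -m jog '[[[0,0,0],[0,0,0],0],[[0,0,0],[0,0,0],0],[[0,0,0],[0,0,0],0]]'
python3 - <<'E'
from h import *
print(jaw())
m=vision.camera_model('wrist');im=snap('wrist','w16');import pickle;pickle.dump((im,m),open('w16.pkl','wb'))
g(im,200,100,360,290,3,'w16b')
E
```

```text
time: 25.37
tool_pos: [569.7, -215.6, 103.0]
tcp_rot: [-115.2, 89.5, 154.4]
ft_force: [0.3, -0.4, -1.1]
finger_gap: 42.9
time: 25.7
tool_pos: [576.7, -218.9, 217.3]
tcp_rot: [64.8, 89.3, -25.5]
ft_force: [0.6, -1.1, 1.8]
finger_gap: 42.7
(array([ 576.7, -218.9,  217.3]), np.float64(-90.36), array([ 0.012, -0.006, -1.   ]), np.float64(64.8), 25.7, array([ 0.6, -1.1,  1.8]), 42.7)
time: 26.17
tool_pos: [543.1, -112.1, 206.5]
tcp_rot: [-144.7, 89.9, 158.2]
ft_force: [-0.1, -0.6, -0.2]
finger_gap: 42.5
time: 26.58
tool_pos: [514.1, -8.1, 206.7]
tcp_rot: [-167.3, 89.9, 168.6]
ft_force: [-0.1, 0.2, -0.9]
finger_gap: 43.0
time: 27.0
tool_pos: [485.1, 95.8, 206.7]
tcp_rot: [173.8, 89.9, -177.4]
ft_force: [-0.0, -0.2, -0.5]
finger_gap: 42.9
time: 27.42
tool_pos: [456.1, 199.7, 206.7]
tcp_rot: [153.3, 89.9, -165.0]
ft_force: [-0.0, 0.0, -0.8]
finger_gap: 43.0
time: 27.83
tool_pos: [427.1, 302.7, 206.7]
tcp_rot: [130.3, 89.9, -155.1]
ft_force: [0.5, 0.7, -0.2]
finger_gap: 42.6
time: 28.08
tool_pos: [427.9, 301.2, 206.9]
tcp_rot: [156.9, 89.9, -129.0]
ft_force: [-0.4, 0.6, -0.7]
finger_gap: 42.9
(array([427.9, 301.2, 206.9]), np.float64(74.14), array([-0.001, -0.001, -1.   ]), np.float64(-44.6), 28.0833, array([-0.4,  0.6, -0.7]), 42.9)
```

View pics/w15.png

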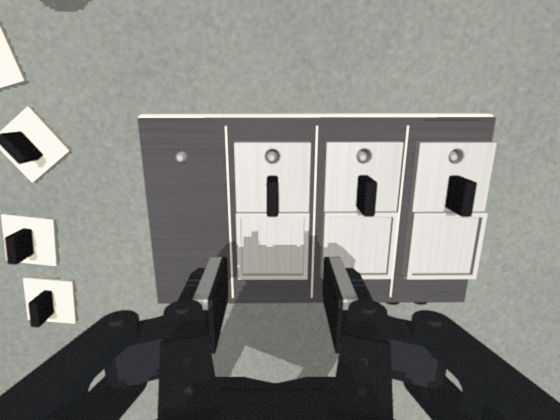

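View pics/w16.png

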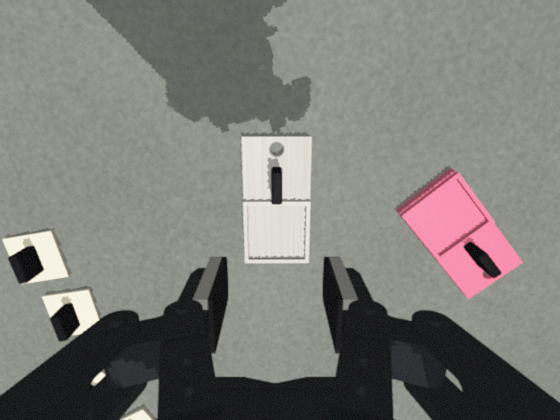

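View pics/w16b.png

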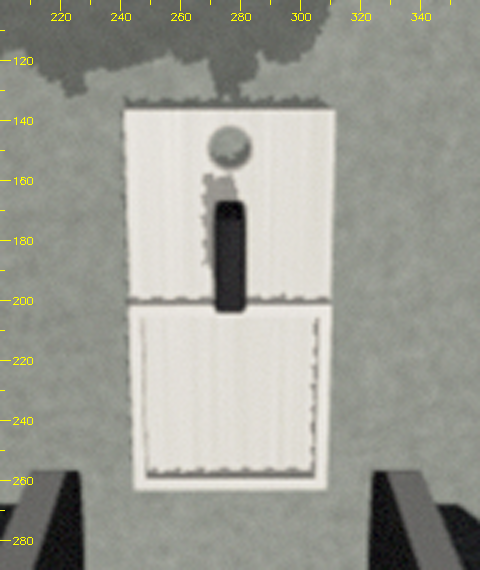

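```bash
python3 -m jog '[[[0,0,-0.038],[0,0,0],0],[[0,0,-0.076],[0,0,0],0],[[0,0,-0.114],[0,0,0],0],[[0,0,-0.15],[0,0,0],0],[[0,0,-0.165],[0,0,0],0]]'
python3 -m jog '[[[0,0,-0.008],[0,0,0],0],[[0,0,-0.015],[0,0,0],0],[[0,0,-0.015],[0,0,0],0],[[0,0,-0.015],[0,0,0],-1],[[0,0,-0.015],[0,0,0],-1]]' 70
python3 -m jog '[[[0,0,0],[0,0,0],-1],[[0,0,0],[0,0,0],-1],[[0,0,0],[0,0,0],-1],[[0,0,0],[0,0,0],-1]]' 70
python3 -m jog '[[[0,0,0.01],[0,0,0],-1],[[0,0,0.03],[0,0,0],-1],[[0,0,0.06],[0,0,0],-1],[[0,0,0.09],[0,0,0],-1],[[0,0,0.125],[0,0,0],-1]]'
```

```text
time: 28.55
tool_pos: [425.2, 298.8, 37.1]
tcp_rot: [137.2, 89.6, -148.7]
ft_force: [-0.3, -0.6, -0.6]
finger_gap: 42.8
time: 28.97
tool_pos: [429.5, 302.4, 29.5]
tcp_rot: [-45.0, 89.8, 29.2]
ft_force: [0.2, -0.4, 0.8]
finger_gap: 19.5
time: 29.3
tool_pos: [429.5, 302.5, 29.6]
tcp_rot: [-48.8, 89.8, 25.5]
ft_force: [-0.6, -0.9, 7.4]
finger_gap: 8.3
time: 29.72
tool_pos: [426.8, 301.2, 153.2]
tcp_rot: [134.1, 89.9, -151.6]
ft_force: [0.4, -0.5, -3.2]
finger_gap: 8.1
```

```bash
python3 -m jog '[[[0.006,-0.018,0],[0,0,-0.115],-1],[[0.012,-0.035,0],[0,0,-0.23],-1],[[0.018,-0.053,0],[0,0,-0.345],-1],[[0.024,-0.07,0],[0,0,-0.46],-1],[[0.03,-0.088,0],[0,0,-0.574],-1]]'
python3 -m jog '[[[0.006,-0.018,0],[0,0,-0.115],-1],[[0.012,-0.035,0],[0,0,-0.23],-1],[[0.018,-0.053,0],[0,0,-0.345],-1],[[0.024,-0.07,0],[0,0,-0.46],-1],[[0.03,-0.088,0],[0,0,-0.574],-1]]'
python3 -m jog '[[[0.006,-0.018,0],[0,0,-0.115],-1],[[0.012,-0.035,0],[0,0,-0.23],-1],[[0.018,-0.053,0],[0,0,-0.345],-1],[[0.024,-0.07,0],[0,0,-0.46],-1],[[0.03,-0.088,0],[0,0,-0.574],-1]]'
python3 -m jog '[[[0.006,-0.018,0],[0,0,-0.115],-1],[[0.012,-0.035,0],[0,0,-0.23],-1],[[0.018,-0.053,0],[0,0,-0.345],-1],[[0.024,-0.07,0],[0,0,-0.46],-1],[[0.03,-0.088,0],[0,0,-0.574],-1]]'
python3 -m jog '[[[0.006,-0.018,0],[0,0,-0.115],-1],[[0.012,-0.035,0],[0,0,-0.23],-1],[[0.018,-0.053,0],[0,0,-0.345],-1],[[0.024,-0.07,0],[0,0,-0.46],-1],[[0.03,-0.087,0],[0,0,-0.574],-1]]'
python3 -m jog '[[[0,0,-0.015],[0,0,0],-1],[[0,0,-0.03],[0,0,0],-1],[[0,0,-0.03],[0,0,0],-1],[[0,0,-0.03],[0,0,0],-1]]'
python3 - <<'E'
from h import *
print(jaw())
m=vision.camera_model('wrist');im=snap('wrist','w17');import pickle;pickle.dump((im,m),open('w17.pkl','wb'))
g(im,180,100,380,240,4,'w17b')
E
```

```text
time: 30.13
tool_pos: [458.0, 213.2, 153.4]
tcp_rot: [0.6, 90.0, 41.6]
ft_force: [0.7, 0.4, -2.6]
finger_gap: 8.2
time: 30.55
tool_pos: [488.1, 125.1, 153.3]
tcp_rot: [35.5, 90.0, 43.7]
ft_force: [-0.0, -0.0, -2.7]
finger_gap: 8.6
time: 30.97
tool_pos: [518.1, 37.1, 153.3]
tcp_rot: [66.1, 90.0, 41.4]
ft_force: [-0.5, 0.7, -3.2]
finger_gap: 8.5
time: 31.38
tool_pos: [548.1, -50.9, 153.3]
tcp_rot: [103.3, 90.0, 45.7]
ft_force: [-0.6, -0.4, -3.1]
finger_gap: 8.3
time: 31.8
tool_pos: [578.1, -138.0, 153.2]
tcp_rot: [161.0, 90.0, 70.5]
ft_force: [0.2, 0.1, -2.5]
finger_gap: 8.0
time: 32.13
tool_pos: [577.0, -136.8, 122.0]
tcp_rot: [-109.3, 89.8, 160.5]
ft_force: [-0.9, -0.0, -2.6]
finger_gap: 8.4
(array([ 577. , -136.8,  122. ]), np.float64(-90.18), array([-0.003,  0.001, -1.   ]), np.float64(71.9), 32.1333, array([-0.9, -0. , -2.6]), 8.4)
```

View pics/w17b.png

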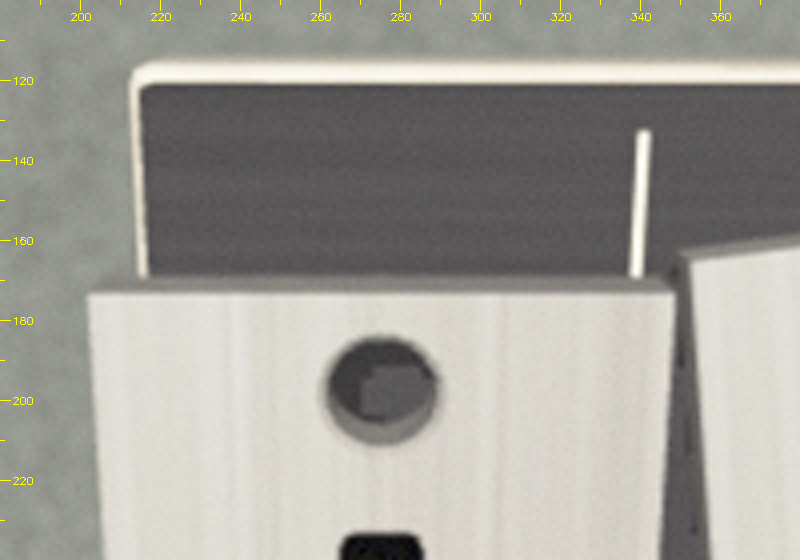

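View pics/w17.png

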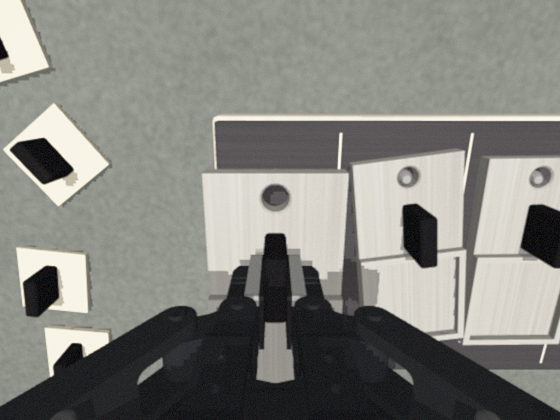

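```bash
python3 - <<'E'
from h import *
ims=snap('side','s17'); g(ims,255,90,395,230,4,'s17b')
im=snap('scene','sc17'); g(im,170,120,300,220,5,'sc17b')
E
```

```text
(no output)
```

View pics/s17b.png

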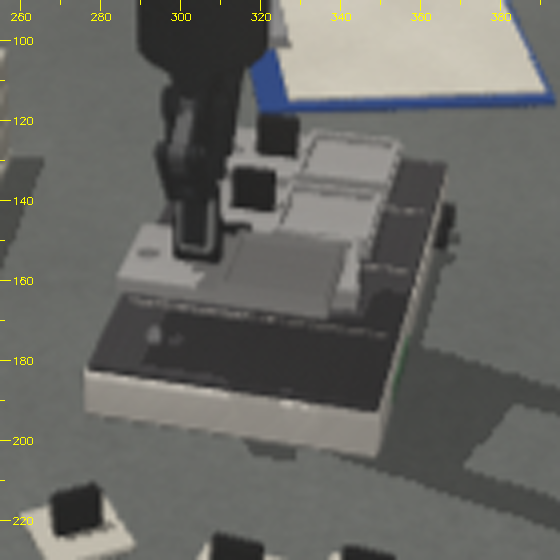

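View pics/sc17b.png

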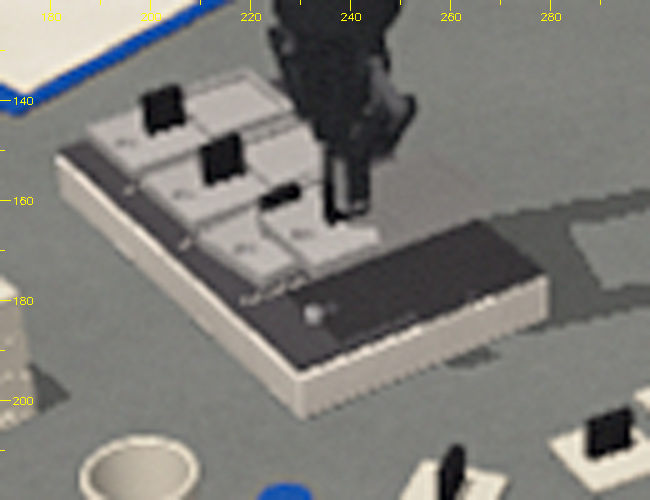

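The tray in bay 2 has been knocked: it is turned about 6.5° around its pin at w17 (408,177), so I'll straighten it afterwards. First I'll dock the held tray in bay 1.

```bash
python3 - <<'E'
from h import *
import pickle
im,m=pickle.load(open('w17.pkl','rb'))
print(fitheld(m,(201.8,173.3),(348.8,173.3),(275.3,197.5),[552,-136,0,95]))
print(pix2plane(m,340,150,40))
e=fit(m,TR[:3],[(351.5,165.5),(465.5,151.5),(408,178)],(553,-216,6),40);print(e)
E
```

```text
('org', array([ 556.3, -136.3]), 'yaw', np.float64(-0.22), 'z', np.float64(92.3), 'hole', array([ 609.3, -136.5]), 'res', array([ 0.2, -0.5, -0.2, -0.5, -0. ,  1. ]))
[ 622.60837792 -176.69382644   40.        ]
(np.float64(554.3316974961251), np.float64(-223.45091871224182), np.float64(7.0209933706546686), [[0.9, 0.1], [1.4, 0.0], [0.2, 0.1]])
```

```bash
python3 -m jog '[[[-0.001,0,-0.013],[0,0,0],-1],[[-0.002,-0.0002,-0.026],[0,0,0],-1],[[-0.0024,-0.0002,-0.0385],[0,0,-0.002],-1],[[-0.0024,-0.0002,-0.0385],[0,0,-0.002],-1],[[-0.0024,-0.0002,-0.0385],[0,0,-0.002],-1]]'
python3 - <<'E'
from h import *
print(jaw())
m=vision.camera_model('wrist');im=snap('wrist','w18')
g(im,180,120,360,260,4,'w18b')
E
```

```text
time: 32.7
tool_pos: [574.1, -136.9, 81.9]
tcp_rot: [-107.9, 89.8, 161.8]
ft_force: [0.1, 0.0, -3.1]
finger_gap: 8.2
(array([ 574.1, -136.9,   81.9]), np.float64(-90.3), array([-0.004,  0.001, -1.   ]), np.float64(71.9), 32.7, array([ 0.1,  0. , -3.1]), 8.2)
```

View pics/w18b.png

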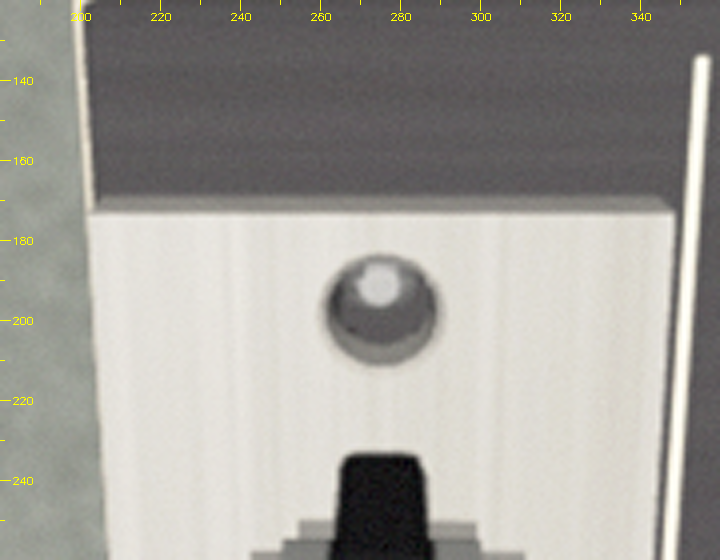

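```bash
python3 -m jog '[[[0,0,-0.003],[0,0,0],-1],[[0,0,-0.006],[0,0,0],-1],[[0,0,-0.009],[0,0,0],-1],[[0,0,-0.011],[0,0,0],-1],[[0,0,-0.011],[0,0,0],-1]]'
python3 -m jog '[[[0,0,-0.001],[0,0,0],-1],[[0,0,-0.002],[0,0,0],-1],[[0,0,-0.002],[0,0,0],-1]]'
python3 -m jog '[[[0,0,-0.001],[0,0,0],-1],[[0,0,-0.001],[0,0,0],-1]]'
```

```text
time: 33.17
tool_pos: [575.3, -137.3, 72.5]
tcp_rot: [-109.2, 89.9, 160.5]
ft_force: [-0.4, -0.1, -2.4]
finger_gap: 8.5
time: 33.42
tool_pos: [575.5, -137.3, 70.9]
tcp_rot: [-117.3, 90.0, 152.4]
ft_force: [-1.7, 1.1, -2.7]
finger_gap: 8.3
time: 33.58
tool_pos: [575.5, -137.3, 70.0]
tcp_rot: [-124.9, 90.0, 144.8]
ft_force: [-2.2, 1.2, -1.3]
finger_gap: 7.9
```

```bash
python3 -m jog '[[[0,0,-0.001],[0,0,0],-1],[[0,0,-0.001],[0,0,0],-1]]'
python3 -m jog '[[[0,0,-0.0005],[0,0,0],-1],[[0,0,-0.0005],[0,0,0],-1]]'
```

```text
time: 33.75
tool_pos: [575.6, -137.2, 69.7]
tcp_rot: [-130.1, 90.0, 139.6]
ft_force: [-6.1, 3.9, 4.6]
finger_gap: 8.2
time: 33.92
tool_pos: [575.6, -137.2, 69.6]
tcp_rot: [-123.8, 90.0, 145.9]
ft_force: [-6.9, 2.9, 9.1]
finger_gap: 8.6
```

```bash
python3 -m jog '[[[0,0,0],[0,0,0],0],[[0,0,0],[0,0,0],0],[[0,0,0],[0,0,0],0],[[0,0,0.01],[0,0,0],0],[[0,0,0.04],[0,0,0],0]]'
python3 -m jog '[[[0,0.0,0.035],[0,0,0],0],[[0,-0.02,0.07],[0,0,0.03],0],[[0,-0.05,0.1],[0,0,0.07],0],[[0,-0.083,0.1],[0,0,0.12],0],[[0,-0.083,0.1],[0,0,0.128],0]]'
python3 -m jog '[[[0,0,0],[0,0,0],0],[[0,0,0],[0,0,0],0],[[0,0,0],[0,0,0],0]]'
python3 - <<'E'
from h import *
print(jaw())
m=vision.camera_model('wrist');im=snap('wrist','w19');import pickle;pickle.dump((im,m),open('w19.pkl','wb'))
g(im,120,100,420,300,2,'w19b')
E
```

```text
time: 34.33
tool_pos: [572.4, -136.4, 104.4]
tcp_rot: [-107.9, 89.5, 161.8]
ft_force: [0.2, -0.7, -0.2]
finger_gap: 42.9
time: 34.75
tool_pos: [577.1, -226.5, 213.6]
tcp_rot: [41.4, 89.5, -41.5]
ft_force: [1.0, 0.1, -0.1]
finger_gap: 42.6
time: 35.0
tool_pos: [575.4, -219.4, 208.0]
tcp_rot: [-139.3, 89.9, 137.7]
ft_force: [0.0, -0.0, -0.0]
finger_gap: 42.8
(array([ 575.4, -219.4,  208. ]), np.float64(-82.97), array([-0.001,  0.001, -1.   ]), np.float64(57.3), 35.0, array([ 0., -0., -0.]), 42.8)
```

View pics/w19b.png

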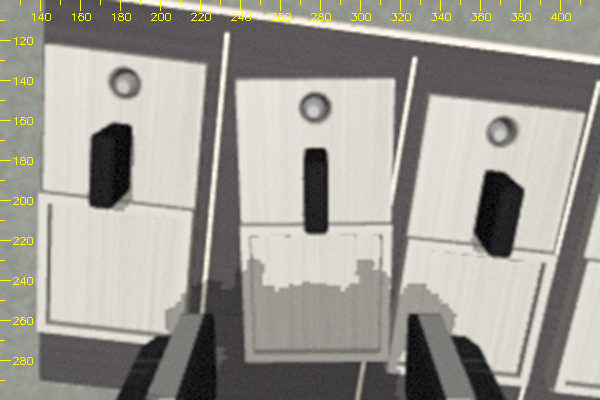

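```bash
python3 -m jog '[[[0,-0.0005,-0.038],[0,0,0],0],[[0,-0.0005,-0.076],[0,0,0],0],[[0,-0.0005,-0.11],[0,0,0],0],[[0,-0.0005,-0.132],[0,0,0],0],[[0,-0.0005,-0.14],[0,0,0],0]]'
python3 -m jog '[[[0,0,0],[0,0,0],0],[[0,0,0],[0,0,0],-1],[[0,0,0],[0,0,0],-1],[[0,0,0],[0,0,0],-1],[[0,0,0],[0,0,0],-1]]' 70
python3 -m jog '[[[0,0,0],[0,0,0],-1],[[0,0,0],[0,0,0],-1]]'
```

```text
time: 35.47
tool_pos: [572.4, -218.2, 63.0]
tcp_rot: [-123.6, 89.5, 153.5]
ft_force: [-0.2, 0.8, -0.3]
finger_gap: 42.8
time: 35.88
tool_pos: [577.4, -221.3, 71.6]
tcp_rot: [62.9, 89.8, -20.0]
ft_force: [-1.1, 2.5, 7.3]
finger_gap: 8.1
time: 36.05
tool_pos: [577.4, -221.3, 71.6]
tcp_rot: [64.2, 89.8, -18.8]
ft_force: [-1.0, 1.9, 7.7]
finger_gap: 8.0
```

```bash
python3 -m jog '[[[0,0,0.003],[0,0,0],-1],[[0,0.0015,0.003],[0,0,-0.043],-1],[[-0.0003,0.003,0.003],[0,0,-0.085],-1],[[-0.0005,0.0044,0.003],[0,0,-0.128],-1],[[-0.0005,0.0044,0.003],[0,0,-0.128],-1]]'
python3 -m jog '[[[0,0,0],[0,0,0],-1],[[0,0,0],[0,0,0],-1]]'
python3 - <<'E'
from h import *
print(jaw())
m=vision.camera_model('wrist');im=snap('wrist','w20')
g(im,180,120,360,260,4,'w20b')
E
```

```text
time: 36.47
tool_pos: [575.2, -216.4, 72.0]
tcp_rot: [65.2, 90.0, -25.2]
ft_force: [-0.7, 0.5, -3.1]
finger_gap: 8.2
time: 36.63
tool_pos: [575.2, -216.7, 71.8]
tcp_rot: [50.0, 90.0, -40.3]
ft_force: [0.6, 0.6, -4.5]
finger_gap: 7.9
(array([ 575.2, -216.7,   71.8]), np.float64(-90.22), array([ 0., -0., -1.]), np.float64(64.8), 36.6333, array([ 0.6,  0.6, -4.5]), 7.9)
```

View pics/w20b.png

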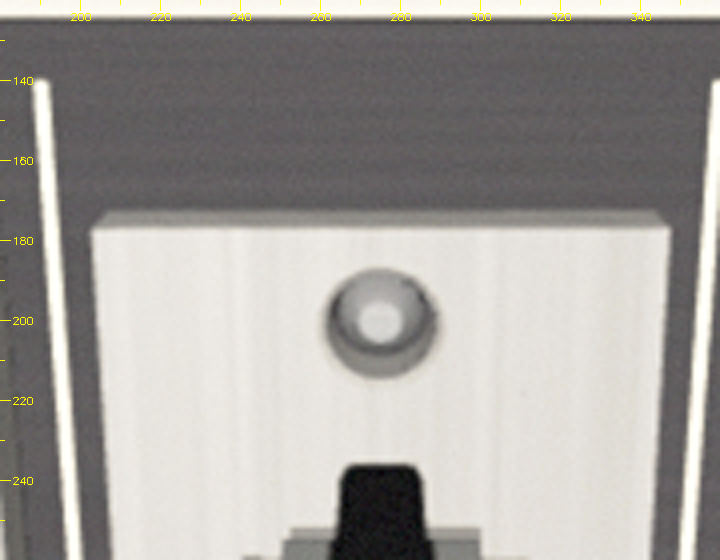

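Bay 2's tray is square again and on its pin, so I'll lower it and release.

```bash
python3 -m jog '[[[0,0,-0.001],[0,0,0],-1],[[0,0,-0.002],[0,0,0],-1],[[0,0,-0.003],[0,0,0],-1],[[0,0,-0.003],[0,0,0],-1]]'
python3 -m jog '[[[0,0,-0.001],[0,0,0],-1],[[0,0,-0.001],[0,0,0],-1]]'
```

```text
time: 37.02
tool_pos: [575.3, -216.7, 71.6]
tcp_rot: [21.4, 90.0, -68.8]
ft_force: [-12.9, 4.9, 20.2]
finger_gap: 7.9
time: 37.18
tool_pos: [575.3, -216.7, 71.6]
tcp_rot: [9.2, 90.0, -81.0]
ft_force: [-16.9, 7.4, 26.9]
finger_gap: 8.2
```

```bash
python3 -m jog '[[[0,0,0.001],[0,0,0],-1],[[0,0,0.001],[0,0,0],0],[[0,0,0.001],[0,0,0],0],[[0,0,0.01],[0,0,0],0],[[0,0,0.04],[0,0,0],0]]'
python3 -m jog '[[[0,0.0,0.035],[0,0,0],0],[[0,0,0.07],[0,0,0],0],[[0,0,0.105],[0,0,0],0],[[0,0,0.14],[0,0,0],0],[[0,0,0.16],[0,0,0],0]]'
python3 -m jog '[[[0,0,0],[0,0,0],0],[[0,0,0],[0,0,0],0],[[0,0,0],[0,0,0],0]]'
python3 - <<'E'
from h import *
print(jaw())
m=vision.camera_model('wrist');im=snap('wrist','w21');import pickle;pickle.dump((im,m),open('w21.pkl','wb'))
ims=snap('side','s21'); g(ims,255,90,395,230,4,'s21b')
E
```

```text
time: 37.6
tool_pos: [571.8, -214.9, 102.7]
tcp_rot: [-115.2, 89.5, 154.5]
ft_force: [-0.1, -0.2, -0.2]
finger_gap: 42.8
time: 38.02
tool_pos: [576.4, -217.1, 273.4]
tcp_rot: [64.9, 89.7, -25.4]
ft_force: [0.9, 0.1, 0.5]
finger_gap: 42.3
time: 38.27
tool_pos: [574.9, -216.4, 266.8]
tcp_rot: [-115.4, 89.9, 154.3]
ft_force: [-0.7, -0.0, 0.1]
finger_gap: 42.6
(array([ 574.9, -216.4,  266.8]), np.float64(-90.3), array([-0.001,  0.   , -1.   ]), np.float64(64.9), 38.2667, array([-0.7, -0. ,  0.1]), 42.6)
```

View pics/w21.png

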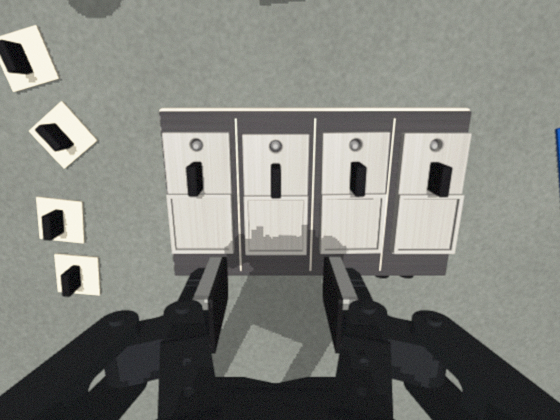

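View pics/s21b.png

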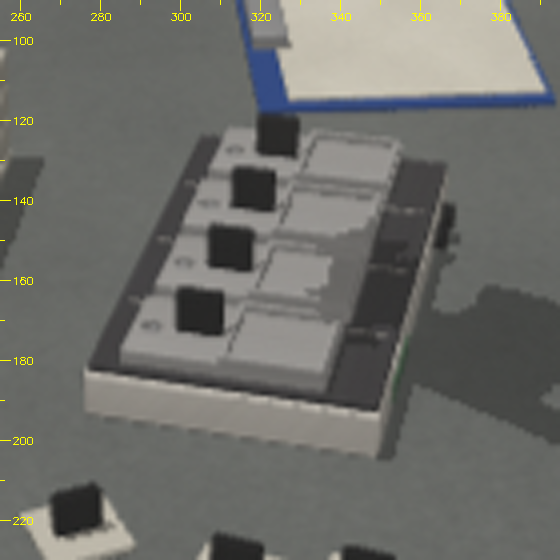

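All four trays look docked and square, with holes at (196,145), (276,146), (356,145) and (436,145). I'll measure them exactly, along with the wells.

```bash
python3 - <<'E'
from h import *
import pickle
im,m=pickle.load(open('w21.pkl','rb'))
g(im,155,120,320,270,4,'d1');g(im,305,120,475,270,4,'d2')
E
```

```text
(no output)
```

View pics/d1.png

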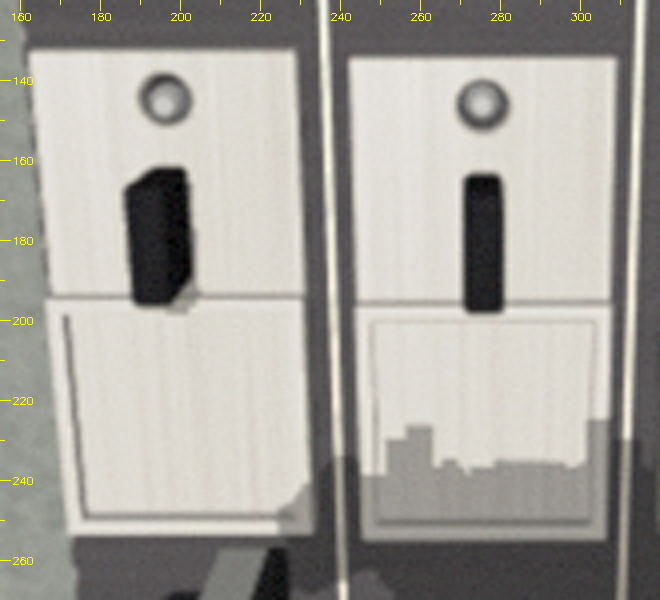

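View pics/d2.png

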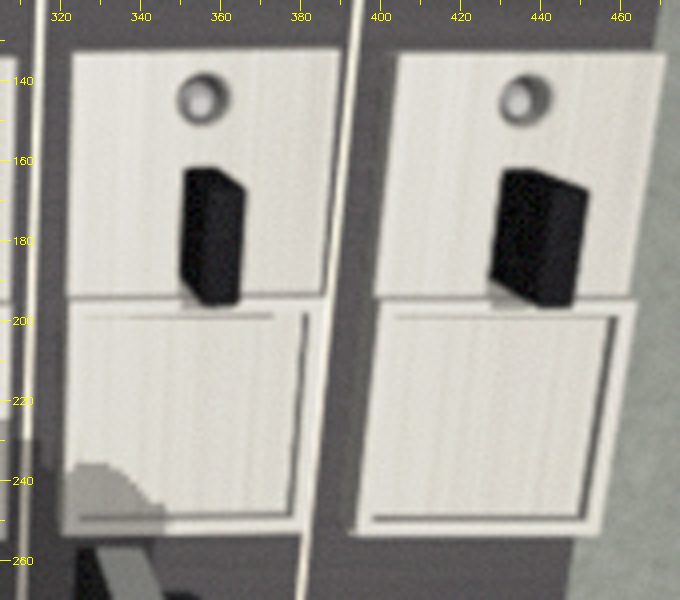

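```bash
python3 - <<'E'
from h import *
import pickle
im,m=pickle.load(open('w21.pkl','rb'))
for n,uv,y in [(1,[(162,132.5),(229,132.5),(196.3,144.7),(171.8,253.5),(233,253.5)],-136),
(2,[(242,134.3),(309.3,134),(275.6,146),(245.3,255),(306.8,254.8)],-216),
(3,[(323,133),(390,132.5),(356,144.6),(320,253.7),(381.5,253.3)],-296),
(4,[(404.3,133.5),(471.5,133.5),(436.7,145),(394.5,253.5),(455,253.5)],-376)]:
    q=fit(m,TR,uv,(553,y,0),40); a=np.radians(q[2])
    print(n,np.round(q[:3],2),q[3],'well',np.round([q[0]-30*np.cos(a),q[1]-30*np.sin(a)],1),'hole',np.round([q[0]+53*np.cos(a),q[1]+53*np.sin(a)],1))
cov=[('c1',440,33),('c2',513,42),('c3',613.6,19.7),('c4',692.4,45.4)]
for n,x,y in cov: print(n,proj(m,(x,y,6)))
E
```

```text
1 [ 5.5449e+02 -1.3697e+02 -3.7000e-01] [[0.2, 0.2], [0.2, 0.2], [0.0, 0.2], [0.2, 0.4], [0.2, 0.4]] well [ 524.5 -136.8] hole [ 607.5 -137.3]
2 [ 5.5247e+02 -2.1665e+02 -1.1000e-01] [[0.4, 0.1], [0.4, 0.1], [0.1, 0.5], [0.4, 0.5], [0.4, 0.5]] well [ 522.5 -216.6] hole [ 605.5 -216.7]
3 [ 5.5344e+02 -2.9732e+02  2.7000e-01] [[0.3, 0.2], [0.1, 0.1], [0.1, 0.4], [0.3, 0.2], [0.4, 0.4]] well [ 523.4 -297.5] hole [ 606.4 -297.1]
4 [ 5.5253e+02 -3.7792e+02  8.0000e-02] [[0.5, 0.0], [0.1, 0.5], [0.2, 0.4], [0.2, 0.3], [0.0, 0.1]] well [ 522.5 -378. ] hole [ 605.5 -377.8]
c1 [ 78.8723832  274.76288949]
c2 [ 60.90584439 220.34727551]
c3 [ 63.89847962 135.25674725]
c4 [25.52333478 59.16060129]
```

All holes agree with their pins within about 1 mm and yaw is within 0.6°, so the trays are docked flat. Next are the covers, starting with c1 at w21 (79,275).

```bash
python3 -m jog '[[[-0.017,0.031,-0.01],[0,0,-0.02],0],[[-0.034,0.062,-0.02],[0,0,-0.04],0],[[-0.051,0.093,-0.03],[0,0,-0.06],0],[[-0.068,0.125,-0.04],[0,0,-0.08],0],[[-0.085,0.157,-0.05],[0,0,-0.096],0]]'
python3 -m jog '[[[-0.017,0.031,-0.016],[0,0,0],0],[[-0.034,0.062,-0.032],[0,0,0],0],[[-0.05,0.093,-0.048],[0,0,0],0],[[-0.05,0.093,-0.065],[0,0,0],0],[[-0.05,0.093,-0.065],[0,0,0],0]]'
python3 -m jog '[[[0,0,0],[0,0,0],0],[[0,0,0],[0,0,0],0]]'
python3 - <<'E'
from h import *
print(jaw())
m=vision.camera_model('wrist');im=snap('wrist','w22');import pickle;pickle.dump((im,m),open('w22.pkl','wb'))
E
```

```text
time: 38.78
tool_pos: [488.2, -58.2, 215.2]
tcp_rot: [-99.0, 89.8, 165.1]
ft_force: [1.0, 2.1, 0.0]
finger_gap: 42.8
time: 39.2
tool_pos: [436.3, 35.1, 147.8]
tcp_rot: [-86.9, 89.6, 177.5]
ft_force: [-0.5, -0.0, -0.3]
finger_gap: 42.7
time: 39.37
tool_pos: [440.5, 32.9, 153.0]
tcp_rot: [-18.4, 90.0, -114.2]
ft_force: [-0.0, -0.2, 1.1]
finger_gap: 42.7
(array([440.5,  32.9, 153. ]), np.float64(-95.83), array([-0., -0., -1.]), np.float64(93.5), 39.3667, array([-0. , -0.2,  1.1]), 42.7)
```

View pics/w22.png

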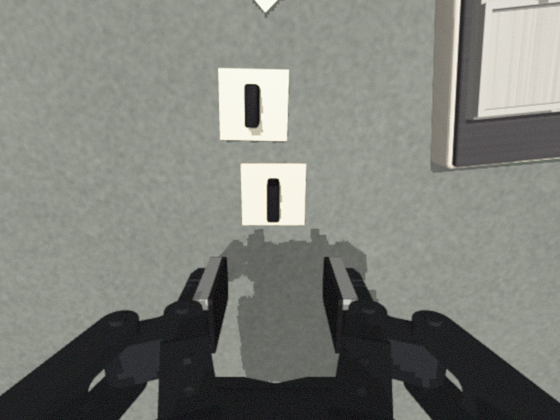

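```bash
python3 - <<'E'
from h import *
import pickle
im,m=pickle.load(open('w22.pkl','rb'))
print(fit(m,CV,[(241,224.5),(240.7,164),(306,164),(305,225.5)],(440,33,-6)))
print(fit(m,CV,[(219.5,140),(219,68),(289,69.5),(287.5,141)],(513,42,-6)))
print(jaw()[:2])
E
```

```text
(np.float64(439.7804089669934), np.float64(34.966190146305166), np.float64(-6.31283655251087), [[1.2, 0.3], [0.2, 0.3], [0.1, 0.2], [1.2, 0.2]])
(np.float64(513.0811634738483), np.float64(42.4049594091195), np.float64(-7.0605742312982676), [[1.0, 0.5], [0.3, 0.2], [0.1, 0.3], [0.6, 0.2]])
(array([441. ,  32.7, 153.5]), np.float64(-95.86))
```

```bash
python3 -m jog '[[[0,0.001,-0.035],[0,0,0],0],[[0,0.001,-0.07],[0,0,0],0],[[0,0.001,-0.09],[0,0,0],0],[[0,0.001,-0.105],[0,0,0],0],[[0,0.001,-0.115],[0,0,0],0]]'
python3 -m jog '[[[0,0,-0.008],[0,0,0],0],[[0,0,-0.015],[0,0,0],0],[[0,0,-0.02],[0,0,0],0],[[0,0,-0.02],[0,0,0],0],[[0,0,-0.02],[0,0,0],-1]]' 60
python3 -m jog '[[[0,0,0],[0,0,0],-1],[[0,0,0],[0,0,0],-1],[[0,0,0],[0,0,0],-1],[[0,0,0],[0,0,0],-1],[[0,0,0],[0,0,0],-1]]' 60
python3 -m jog '[[[0,0,0.01],[0,0,0],-1],[[0,0,0.03],[0,0,0],-1],[[0,0,0.06],[0,0,0],-1],[[0,0,0.09],[0,0,0],-1],[[0,0,0.12],[0,0,0],-1]]'
```

```text
time: 39.83
tool_pos: [440.1, 33.6, 36.5]
tcp_rot: [-83.0, 89.9, -178.9]
ft_force: [0.8, 0.1, 0.7]
finger_gap: 42.9
time: 40.25
tool_pos: [440.6, 34.4, 18.1]
tcp_rot: [95.8, 90.0, -0.0]
ft_force: [-0.1, 1.6, -1.0]
finger_gap: 32.1
time: 40.67
tool_pos: [441.1, 34.5, 18.5]
tcp_rot: [94.8, 89.9, -1.0]
ft_force: [-0.4, 0.0, 6.4]
finger_gap: 9.1
time: 41.08
tool_pos: [439.4, 34.6, 139.1]
tcp_rot: [-85.3, 89.9, 178.9]
ft_force: [1.4, 0.9, -0.7]
finger_gap: 8.7
```

```bash
python3 -m jog '[[[0.017,-0.03,0],[0,0,0.02],-1],[[0.034,-0.06,0],[0,0,0.04],-1],[[0.05,-0.09,0],[0,0,0.06],-1],[[0.067,-0.125,0],[0,0,0.08],-1],[[0.083,-0.16,0],[0,0,0.094],-1]]'
python3 -m jog '[[[0,-0.011,-0.01],[0,0,0],-1],[[0,-0.011,-0.02],[0,0,0],-1],[[0,-0.011,-0.03],[0,0,0],-1],[[0,-0.011,-0.03],[0,0,0],-1],[[0,-0.011,-0.03],[0,0,0],-1]]'
python3 - <<'E'
from h import *
print(jaw())
m=vision.camera_model('wrist');im=snap('wrist','w23');import pickle;pickle.dump((im,m),open('w23.pkl','wb'))
g(im,160,100,390,290,3,'w23b')
E
```

```text
time: 41.5
tool_pos: [523.7, -126.9, 138.3]
tcp_rot: [88.1, 90.0, -2.2]
ft_force: [0.1, 0.6, -0.5]
finger_gap: 8.7
time: 41.92
tool_pos: [521.8, -134.8, 106.3]
tcp_rot: [-115.4, 89.8, 154.2]
ft_force: [-0.2, -0.6, 0.1]
finger_gap: 9.0
(array([ 521.8, -134.8,  106.3]), np.float64(-90.35), array([-0.003,  0.001, -1.   ]), np.float64(70.4), 41.9167, array([-0.2, -0.6,  0.1]), 9.0)
```

View pics/w23b.png

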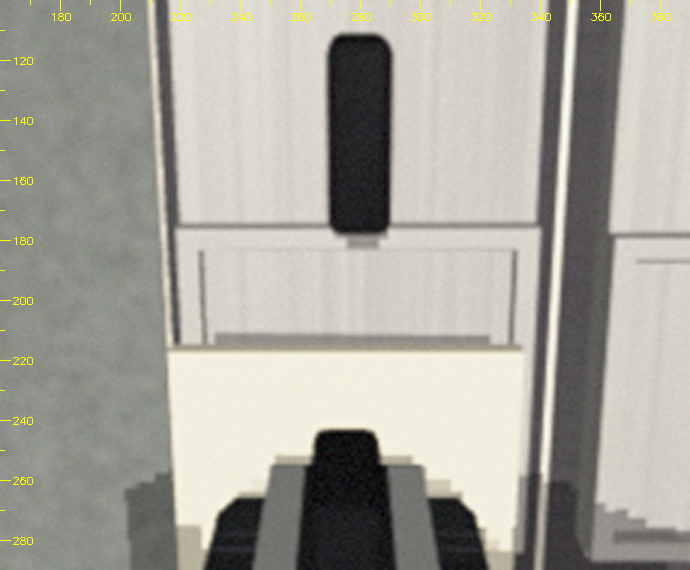

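```bash
cat >> h.py <<'E'
def cover(m,l,rr,z):
    a=pix2plane(m,*l,z);b=pix2plane(m,*rr,z);w=np.hypot(*(a-b)[:2]);d=(a-b)/w
    yaw=np.degrees(np.arctan2(-d[0],d[1])); c=(a+b)/2-26.5*np.array([d[1],-d[0],0]); return c[:2].round(1),'w',w.round(1),'yaw',yaw.round(2)
E
python3 - <<'E'
from h import *
import pickle
im,m=pickle.load(open('w23.pkl','rb'))
for z in (92,94,96): print(cover(m,(215.8,216.8),(334.3,216.5),z))
a,b=pix2plane(m,218.5,175.8,55),pix2plane(m,341,175.8,55);print(a,b,(a+b)/2-[33,0,0])
a,b=pix2plane(m,227,184,55),pix2plane(m,331.5,184,55);print(a,b,)
E
```

```text
(array([ 520.6, -134.4]), 'w', np.float64(53.5), 'yaw', np.float64(-0.23))
(array([ 521.3, -134.4]), 'w', np.float64(52.8), 'yaw', np.float64(-0.23))
(array([ 522. , -134.4]), 'w', np.float64(52.1), 'yaw', np.float64(-0.23))
[ 558.09701091 -103.76850913   55.        ] [ 557.6485592  -170.38088139   55.        ] [ 524.87278505 -137.07469526   55.        ]
[ 553.48944094 -108.17220024   55.        ] [ 553.1053698  -165.40659996   55.        ]
```

```bash
python3 -m jog '[[[0.0012,-0.001,-0.01],[0,0,0],-1],[[0.0024,-0.002,-0.018],[0,0,0],-1],[[0.0033,-0.0024,-0.025],[0,0,0],-1],[[0.0033,-0.0024,-0.025],[0,0,0],-1],[[0.0033,-0.0024,-0.025],[0,0,0],-1]]'
python3 -m jog '[[[0,0,0],[0,0,0],-1],[[0,0,0],[0,0,0],-1]]'
python3 - <<'E'
from h import *
print(jaw())
m=vision.camera_model('wrist');im=snap('wrist','w24');import pickle;pickle.dump((im,m),open('w24.pkl','wb'))
g(im,160,100,390,290,3,'w24b')
E
```

```text
time: 42.38
tool_pos: [525.9, -138.6, 81.7]
tcp_rot: [-110.3, 89.9, 159.3]
ft_force: [0.3, 0.1, -1.2]
finger_gap: 9.0
time: 42.55
tool_pos: [526.8, -139.0, 83.0]
tcp_rot: [71.3, 90.0, -19.2]
ft_force: [0.7, -0.6, -0.7]
finger_gap: 9.4
(array([ 526.8, -139. ,   83. ]), np.float64(-90.42), array([ 0.001, -0.   , -1.   ]), np.float64(70.2), 42.55, array([ 0.7, -0.6, -0.7]), 9.4)
```

View pics/w24b.png

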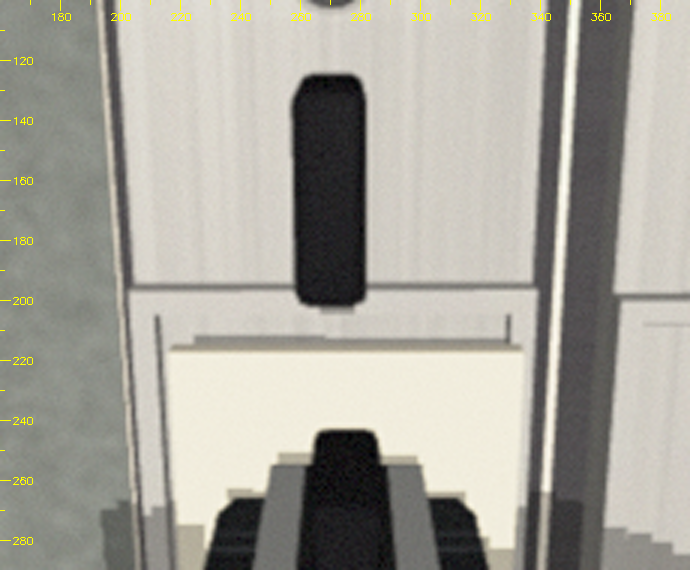

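```bash
python3 - <<'E'
from h import *
import pickle
im,m=pickle.load(open('w24.pkl','rb'))
for z in (69,71): print(cover(m,(216.3,216.5),(334,216.2),z))
a,b=pix2plane(m,202,196,55),pix2plane(m,339.3,196.3,55);print(a,b,(a+b)/2-[33,0,0])
E
```

```text
(array([ 525.8, -138.6]), 'w', np.float64(53.1), 'yaw', np.float64(-0.32))
(array([ 526.5, -138.6]), 'w', np.float64(52.3), 'yaw', np.float64(-0.32))
[ 558.30143319 -103.40603899   55.        ] [ 557.60169032 -169.90703583   55.        ] [ 524.95156175 -136.65653741   55.        ]
```

```bash
python3 -m jog '[[[-0.0005,0.001,-0.002],[0,0,0],-1],[[-0.001,0.0019,-0.004],[0,0,0],-1],[[-0.001,0.0019,-0.004],[0,0,0],-1],[[-0.001,0.0019,-0.004],[0,0,0],-1],[[-0.001,0.0019,-0.004],[0,0,0],-1]]'
python3 - <<'E'
from h import *
print(jaw())
m=vision.camera_model('wrist');im=snap('wrist','w25');import pickle;pickle.dump((im,m),open('w25.pkl','wb'))
g(im,190,170,350,290,4,'w25b')
E
```

```text
time: 43.02
tool_pos: [525.5, -137.0, 78.6]
tcp_rot: [-84.9, 90.0, -175.3]
ft_force: [-0.8, -0.2, 0.1]
finger_gap: 8.7
(array([ 525.5, -137. ,   78.6]), np.float64(-90.41), array([-0., -0., -1.]), np.float64(70.4), 43.0167, array([-0.8, -0.2,  0.1]), 8.7)
```

View pics/w25b.png

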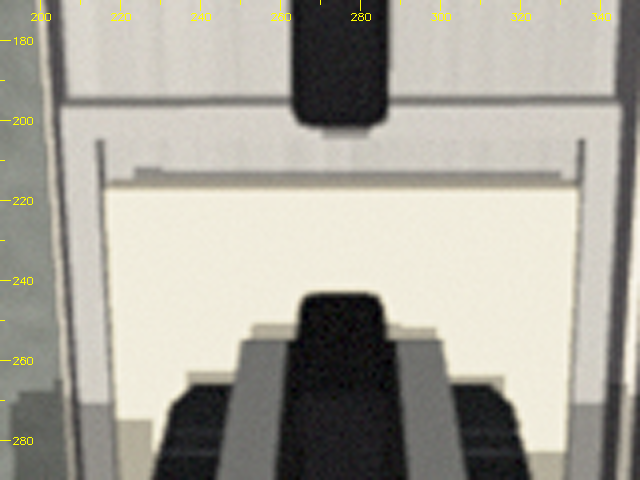

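```bash
python3 -m jog '[[[0,0,-0.002],[0,0,0],-1],[[0,0,-0.004],[0,0,0],-1],[[0,0,-0.006],[0,0,0],-1],[[0,0,-0.008],[0,0,0],-1],[[0,0,-0.008],[0,0,0],-1]]'
python3 -m jog '[[[0,0,-0.001],[0,0,0],-1],[[0,0,-0.002],[0,0,0],-1],[[0,0,-0.002],[0,0,0],-1]]'
```

```text
time: 43.48
tool_pos: [525.1, -136.9, 69.9]
tcp_rot: [-110.1, 89.9, 159.5]
ft_force: [-0.1, -1.0, -1.8]
finger_gap: 8.8
time: 43.73
tool_pos: [525.6, -137.1, 68.7]
tcp_rot: [70.3, 90.0, -20.1]
ft_force: [-0.0, 0.5, -0.9]
finger_gap: 8.7
```

```bash
python3 -m jog '[[[0,0,-0.001],[0,0,0],-1],[[0,0,-0.002],[0,0,0],-1],[[0,0,-0.002],[0,0,0],-1]]'
python3 -m jog '[[[0,0,-0.001],[0,0,0],-1],[[0,0,-0.001],[0,0,0],-1]]'
```

```text
time: 43.98
tool_pos: [525.7, -137.1, 68.5]
tcp_rot: [8.7, 90.0, -81.7]
ft_force: [-9.5, 2.8, 16.1]
finger_gap: 8.8
time: 44.15
tool_pos: [525.7, -137.1, 68.5]
tcp_rot: [-8.4, 90.0, -98.8]
ft_force: [-14.9, 4.0, 26.4]
finger_gap: 9.0
```

```bash
python3 -m jog '[[[0,0,0.003],[0,0,0],-1],[[0,0,0.003],[0,0,0],0],[[0,0,0.003],[0,0,0],0],[[0,0,0.01],[0,0,0],0],[[0,0,0.04],[0,0,0],0]]'
python3 -m jog '[[[0,0,0.03],[0,0,0],0],[[0,0.0,0.055],[0,0,0],0],[[0,0.03,0.055],[0,0,-0.03],0],[[0,0.065,0.055],[0,0,-0.06],0],[[0,0.1,0.055],[0,0,-0.09],0]]'
python3 - <<'E'
from h import *
im=snap('side','s25'); g(im,255,90,395,230,4,'s25b')
E
python3 -m jog '[[[-0.004,0.03,0],[0,0,-0.03],0],[[-0.009,0.06,0],[0,0,-0.03],0],[[-0.0126,0.079,0],[0,0,-0.03],0],[[-0.0126,0.079,0],[0,0,-0.03],0],[[-0.0126,0.079,0],[0,0,-0.03],0]]'
python3 - <<'E'
from h import *
print(jaw())
m=vision.camera_model('wrist');im=snap('wrist','w26');import pickle;pickle.dump((im,m),open('w26.pkl','wb'))
E
```

```text
time: 44.57
tool_pos: [521.6, -135.6, 100.6]
tcp_rot: [-109.9, 89.4, 159.7]
ft_force: [-0.7, 0.4, -1.1]
finger_gap: 42.8
time: 44.98
tool_pos: [525.8, -36.6, 161.7]
tcp_rot: [89.6, 89.9, -6.2]
ft_force: [0.3, -0.3, -0.3]
finger_gap: 42.8
time: 45.45
tool_pos: [512.7, 42.7, 160.6]
tcp_rot: [-21.9, 90.0, -119.1]
ft_force: [0.7, -0.3, -0.2]
finger_gap: 42.8
(array([512.7,  42.7, 160.6]), np.float64(-97.14), array([-0., -0., -1.]), np.float64(96.2), 45.45, array([ 0.7, -0.3, -0.2]), 42.8)
```

View pics/w26.png

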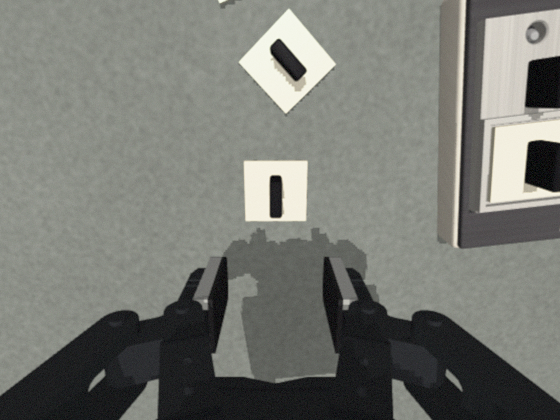

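View pics/s25b.png

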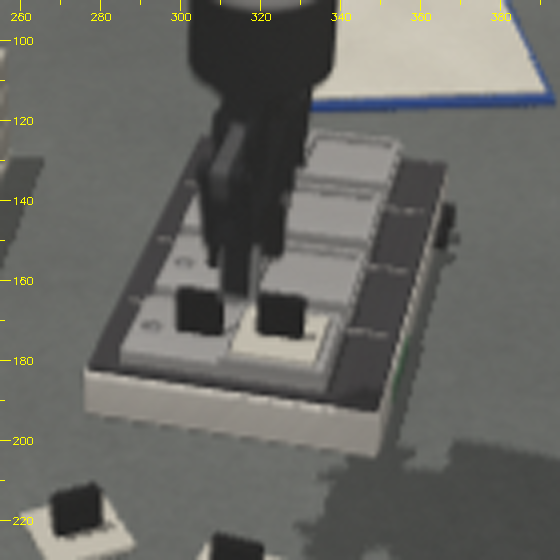

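Cover 1 sits level in the first well and c2 is centred at (276,191), so I'll grasp it.

```bash
python3 -m jog '[[[0,0,-0.035],[0,0,0],0],[[0,0,-0.07],[0,0,0],0],[[0,0,-0.095],[0,0,0],0],[[0,0,-0.112],[0,0,0],0],[[0,0,-0.122],[0,0,0],0]]'
python3 -m jog '[[[0,0,-0.008],[0,0,0],0],[[0,0,-0.015],[0,0,0],0],[[0,0,-0.02],[0,0,0],0],[[0,0,-0.02],[0,0,0],0],[[0,0,-0.02],[0,0,0],-1]]' 60
python3 -m jog '[[[0,0,0],[0,0,0],-1],[[0,0,0],[0,0,0],-1],[[0,0,0],[0,0,0],-1],[[0,0,0],[0,0,0],-1],[[0,0,0],[0,0,0],-1]]' 60
python3 -m jog '[[[0,0,0.01],[0,0,0],-1],[[0,0,0.03],[0,0,0],-1],[[0,0,0.06],[0,0,0],-1],[[0,0,0.09],[0,0,0],-1],[[0,0,0.12],[0,0,0],-1]]'
```

```text
time: 45.92
tool_pos: [511.1, 40.6, 35.7]
tcp_rot: [-79.0, 89.8, -176.4]
ft_force: [-0.7, 0.2, 0.1]
finger_gap: 42.8
time: 46.33
tool_pos: [513.5, 41.9, 19.2]
tcp_rot: [94.4, 89.9, -2.9]
ft_force: [0.5, -0.1, -0.3]
finger_gap: 31.8
time: 46.75
tool_pos: [513.8, 42.0, 19.7]
tcp_rot: [95.7, 89.9, -1.6]
ft_force: [0.3, 0.4, 5.9]
finger_gap: 8.8
time: 47.17
tool_pos: [512.2, 42.1, 140.0]
tcp_rot: [-83.8, 89.9, 178.9]
ft_force: [1.5, -0.5, -0.2]
finger_gap: 8.9
```

```bash
python3 -m jog '[[[0.002,-0.035,0],[0,0,0.024],-1],[[0.004,-0.07,0],[0,0,0.048],-1],[[0.006,-0.105,0],[0,0,0.072],-1],[[0.008,-0.14,0],[0,0,0.096],-1],[[0.0092,-0.175,0],[0,0,0.119],-1]]'
python3 -m jog '[[[0,-0.03,0],[0,0,0],-1],[[0,-0.06,-0.01],[0,0,0],-1],[[0,-0.0836,-0.025],[0,0,0],-1],[[0,-0.0836,-0.045],[0,0,0],-1],[[0,-0.0836,-0.055],[0,0,0],-1]]'
python3 -m jog '[[[0,0,0],[0,0,0],-1],[[0,0,0],[0,0,0],-1],[[0,0,0],[0,0,0],-1]]'
python3 - <<'E'
from h import *
print(jaw())
m=vision.camera_model('wrist');im=snap('wrist','w27');import pickle;pickle.dump((im,m),open('w27.pkl','wb'))
g(im,160,130,390,290,3,'w27b')
E
```

```text
time: 47.58
tool_pos: [521.9, -134.4, 139.3]
tcp_rot: [77.7, 90.0, -12.7]
ft_force: [0.9, -0.2, -0.9]
finger_gap: 8.9
time: 48.0
tool_pos: [520.7, -217.5, 81.8]
tcp_rot: [-116.5, 89.9, 152.9]
ft_force: [-1.4, 1.1, -1.9]
finger_gap: 8.8
time: 48.25
tool_pos: [522.7, -216.0, 84.7]
tcp_rot: [70.0, 89.9, -20.4]
ft_force: [-0.7, -0.8, -0.5]
finger_gap: 8.5
(array([ 522.7, -216. ,   84.7]), np.float64(-90.4), array([ 0.001, -0.   , -1.   ]), np.float64(62.7), 48.25, array([-0.7, -0.8, -0.5]), 8.5)
```

View pics/w27b.png

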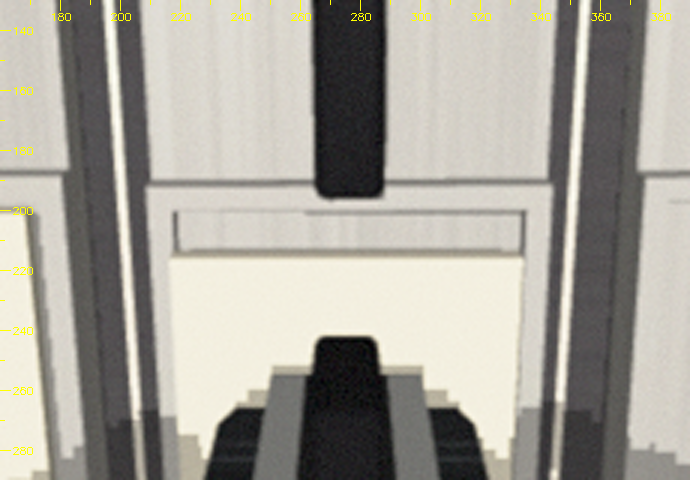

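```bash
python3 - <<'E'
from h import *
import pickle
im,m=pickle.load(open('w27.pkl','rb'))
for z in (69,71): print(cover(m,(216.2,215.5),(334.3,215.5),z))
a,b=pix2plane(m,208.7,191.3,55),pix2plane(m,344.7,191.2,55);print(a,b,(a+b)/2-[33,0,0])
E
```

```text
(array([ 521.6, -215.6]), 'w', np.float64(53.8), 'yaw', np.float64(-0.47))
(array([ 522.3, -215.6]), 'w', np.float64(53.1), 'yaw', np.float64(-0.47))
[ 556.10746789 -183.42749221   55.        ] [ 555.62263335 -249.72941658   55.        ] [ 522.86505062 -216.5784544    55.        ]
```

```bash
python3 -m jog '[[[0.0003,-0.0005,-0.003],[0,0,0],-1],[[0.0006,-0.001,-0.006],[0,0,0],-1],[[0.0006,-0.001,-0.007],[0,0,0],-1],[[0.0006,-0.001,-0.007],[0,0,0],-1],[[0.0006,-0.001,-0.007],[0,0,0],-1]]'
python3 -m jog '[[[0,0,-0.002],[0,0,0],-1],[[0,0,-0.004],[0,0,0],-1],[[0,0,-0.006],[0,0,0],-1],[[0,0,-0.006],[0,0,0],-1],[[0,0,-0.006],[0,0,0],-1]]'
python3 -m jog '[[[0,0,-0.001],[0,0,0],-1],[[0,0,-0.002],[0,0,0],-1],[[0,0,-0.002],[0,0,0],-1]]'
python3 -m jog '[[[0,0,-0.001],[0,0,0],-1],[[0,0,-0.002],[0,0,0],-1],[[0,0,-0.002],[0,0,0],-1]]'
```

```text
time: 48.72
tool_pos: [522.6, -217.5, 76.5]
tcp_rot: [-123.1, 90.0, 146.5]
ft_force: [-0.5, -0.3, -0.6]
finger_gap: 8.8
time: 49.13
tool_pos: [522.5, -217.5, 70.3]
tcp_rot: [-118.9, 90.0, 150.6]
ft_force: [0.1, 0.7, -0.8]
finger_gap: 8.9
time: 49.38
tool_pos: [522.8, -217.7, 69.7]
tcp_rot: [27.6, 90.0, -62.9]
ft_force: [-5.5, 2.4, 8.6]
finger_gap: 8.6
time: 49.63
tool_pos: [522.9, -217.7, 69.7]
tcp_rot: [-7.1, 90.0, -97.6]
ft_force: [-14.1, 6.5, 25.7]
finger_gap: 8.9
```

```bash
python3 -m jog '[[[0,0,0.003],[0,0,0],-1],[[0,0,0.003],[0,0,0],0],[[0,0,0.003],[0,0,0],0],[[0,0,0.01],[0,0,0],0],[[0,0,0.04],[0,0,0],0]]'
python3 -m jog '[[[0,0,0.03],[0,0,0],0],[[0,0.0,0.055],[0,0,0.1],0],[[0.01,0.025,0.055],[0,0,0.2],0],[[0.02,0.055,0.055],[0,0,0.3],0],[[0.033,0.087,0.055],[0,0,0.4],0]]'
python3 -m jog '[[[0.013,0.035,0],[0,0,0.1],0],[[0.026,0.07,0],[0,0,0.2],0],[[0.039,0.105,0],[0,0,0.246],0],[[0.053,0.135,0],[0,0,0.246],0],[[0.058,0.15,0],[0,0,0.246],0]]'
python3 -m jog '[[[0,0,0],[0,0,0],0],[[0,0,0],[0,0,0],0],[[0,0,0],[0,0,0],0]]'
python3 - <<'E'
from h import *
print(jaw())
m=vision.camera_model('wrist');im=snap('wrist','w28');import pickle;pickle.dump((im,m),open('w28.pkl','wb'))
E
```

```text
time: 50.05
tool_pos: [519.0, -215.7, 101.4]
tcp_rot: [-117.3, 89.4, 152.2]
ft_force: [0.1, 0.4, -0.9]
finger_gap: 42.5
time: 50.47
tool_pos: [556.1, -130.6, 162.7]
tcp_rot: [41.7, 89.9, -25.7]
ft_force: [0.4, 0.3, -1.3]
finger_gap: 42.8
time: 50.88
tool_pos: [614.7, 23.3, 161.8]
tcp_rot: [114.9, 89.9, 61.6]
ft_force: [0.2, 0.0, 0.2]
finger_gap: 42.7
time: 51.13
tool_pos: [613.4, 18.7, 161.4]
tcp_rot: [-92.3, 90.0, -145.8]
ft_force: [0.1, -0.1, -0.1]
finger_gap: 42.7
(array([613.4,  18.7, 161.4]), np.float64(-53.46), array([-0.001, -0.   , -1.   ]), np.float64(50.4), 51.1333, array([ 0.1, -0.1, -0.1]), 42.7)
```

View pics/w28.png

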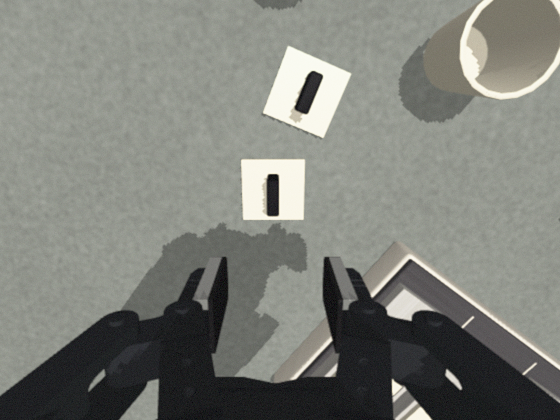

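```bash
python3 -m jog '[[[0,0.0005,-0.035],[0,0,0],0],[[0,0.0005,-0.07],[0,0,0],0],[[0,0.0005,-0.095],[0,0,0],0],[[0,0.0005,-0.112],[0,0,0],0],[[0,0.0005,-0.122],[0,0,0],0]]'
python3 -m jog '[[[0,0,-0.008],[0,0,0],0],[[0,0,-0.015],[0,0,0],0],[[0,0,-0.02],[0,0,0],0],[[0,0,-0.02],[0,0,0],0],[[0,0,-0.02],[0,0,0],-1]]' 60
python3 -m jog '[[[0,0,0],[0,0,0],-1],[[0,0,0],[0,0,0],-1],[[0,0,0],[0,0,0],-1],[[0,0,0],[0,0,0],-1],[[0,0,0],[0,0,0],-1]]' 60
python3 -m jog '[[[0,0,0.01],[0,0,0],-1],[[0,0,0.03],[0,0,0],-1],[[0,0,0.06],[0,0,0],-1],[[0,0,0.09],[0,0,0],-1],[[0,0,0.12],[0,0,0],-1]]'
```

```text
time: 51.6
tool_pos: [611.4, 18.4, 36.5]
tcp_rot: [-126.7, 89.7, 179.7]
ft_force: [-0.0, -0.5, -0.7]
finger_gap: 42.9
time: 52.02
tool_pos: [614.2, 19.8, 20.3]
tcp_rot: [51.2, 89.9, -2.2]
ft_force: [-0.3, -0.6, -0.6]
finger_gap: 31.9
time: 52.43
tool_pos: [614.7, 19.9, 20.8]
tcp_rot: [52.0, 89.9, -1.5]
ft_force: [-0.1, 0.1, 5.2]
finger_gap: 8.6
time: 52.85
tool_pos: [612.9, 20.0, 140.9]
tcp_rot: [-130.3, 89.9, 176.2]
ft_force: [0.6, 0.3, -0.2]
finger_gap: 8.7
```

```bash
python3 -m jog '[[[-0.009,-0.032,0],[0,0,-0.07],-1],[[-0.018,-0.064,0],[0,0,-0.14],-1],[[-0.027,-0.096,0],[0,0,-0.21],-1],[[-0.036,-0.128,0],[0,0,-0.28],-1],[[-0.046,-0.16,0],[0,0,-0.35],-1]]'
python3 -m jog '[[[-0.009,-0.032,0],[0,0,-0.07],-1],[[-0.018,-0.064,0],[0,0,-0.14],-1],[[-0.027,-0.096,0],[0,0,-0.21],-1],[[-0.036,-0.128,0],[0,0,-0.28],-1],[[-0.045,-0.157,0],[0,0,-0.294],-1]]'
python3 -m jog '[[[0,0,-0.02],[0,0,0],-1],[[0,0,-0.04],[0,0,0],-1],[[0,0,-0.055],[0,0,0],-1],[[0,0,-0.055],[0,0,0],-1],[[0,0,-0.055],[0,0,0],-1]]'
python3 -m jog '[[[0,0,0],[0,0,0],-1],[[0,0,0],[0,0,0],-1]]'
python3 - <<'E'
from h import *
print(jaw())
m=vision.camera_model('wrist');im=snap('wrist','w29');import pickle;pickle.dump((im,m),open('w29.pkl','wb'))
g(im,160,130,390,290,3,'w29b')
E
```

```text
time: 53.27
tool_pos: [567.0, -141.2, 140.1]
tcp_rot: [46.9, 90.0, -26.8]
ft_force: [-0.0, -0.6, -0.8]
finger_gap: 9.1
time: 53.68
tool_pos: [521.8, -298.8, 140.1]
tcp_rot: [-39.8, 90.0, -130.5]
ft_force: [0.1, 1.1, 0.4]
finger_gap: 8.8
time: 54.1
tool_pos: [521.8, -296.5, 83.9]
tcp_rot: [-124.0, 89.8, 145.7]
ft_force: [0.2, 0.4, -0.2]
finger_gap: 8.5
time: 54.27
tool_pos: [523.7, -297.5, 86.4]
tcp_rot: [55.3, 89.9, -35.1]
ft_force: [0.1, -0.1, -0.9]
finger_gap: 8.7
(array([ 523.7, -297.5,   86.4]), np.float64(-90.33), array([ 0.002, -0.001, -1.   ]), np.float64(55.9), 54.2667, array([ 0.1, -0.1, -0.9]), 8.7)
```

View pics/w29b.png

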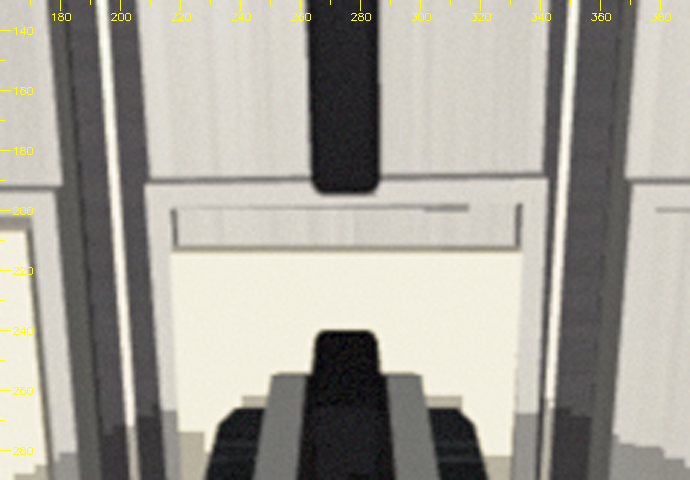

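```bash
python3 - <<'E'
from h import *
import pickle
im,m=pickle.load(open('w29.pkl','rb'))
print(cover(m,(216.7,213.6),(334,213.6),71.5))
a,b=pix2plane(m,208.3,191,55),pix2plane(m,342.5,189,55);print(a,b,(a+b)/2-[33,0,0])
E
```

```text
(array([ 523.8, -297.2]), 'w', np.float64(53.1), 'yaw', np.float64(-0.42))
[ 556.8201582  -264.42741651   55.        ] [ 557.36426228 -330.49560167   55.        ] [ 524.09221024 -297.46150909   55.        ]
```

```bash
python3 -m jog '[[[0.0003,-0.0003,-0.003],[0,0,0.01],-1],[[0.0003,-0.0003,-0.006],[0,0,0.01],-1],[[0.0003,-0.0003,-0.007],[0,0,0.01],-1],[[0.0003,-0.0003,-0.007],[0,0,0.01],-1],[[0.0003,-0.0003,-0.007],[0,0,0.01],-1]]'
python3 -m jog '[[[0,0,-0.002],[0,0,0],-1],[[0,0,-0.004],[0,0,0],-1],[[0,0,-0.006],[0,0,0],-1],[[0,0,-0.006],[0,0,0],-1],[[0,0,-0.006],[0,0,0],-1]]'
python3 -m jog '[[[0,0,-0.001],[0,0,0],-1],[[0,0,-0.002],[0,0,0],-1],[[0,0,-0.002],[0,0,0],-1]]'
python3 -m jog '[[[0,0,-0.001],[0,0,0],-1],[[0,0,-0.002],[0,0,0],-1],[[0,0,-0.002],[0,0,0],-1]]'
```

```text
time: 54.73
tool_pos: [522.8, -297.3, 77.4]
tcp_rot: [-124.6, 90.0, 145.6]
ft_force: [-1.2, 0.5, -2.1]
finger_gap: 8.4
time: 55.15
tool_pos: [522.8, -297.3, 71.3]
tcp_rot: [-125.1, 90.0, 145.1]
ft_force: [-0.2, 0.6, 0.1]
finger_gap: 8.7
time: 55.4
tool_pos: [523.1, -297.5, 70.8]
tcp_rot: [34.3, 90.0, -55.5]
ft_force: [-5.2, 2.7, 7.9]
finger_gap: 8.5
time: 55.65
tool_pos: [523.1, -297.5, 70.8]
tcp_rot: [10.6, 90.0, -79.2]
ft_force: [-13.9, 7.6, 23.6]
finger_gap: 8.4
```

```bash
python3 -m jog '[[[0,0,0.003],[0,0,0],-1],[[0,0,0.003],[0,0,0],0],[[0,0,0.003],[0,0,0],0],[[0,0,0.01],[0,0,0],0],[[0,0,0.04],[0,0,0],0]]'
python3 -m jog '[[[0,0,0.03],[0,0,0],0],[[0,0.0,0.055],[0,0,0.02],0],[[0.015,0.031,0.055],[0,0,0.05],0],[[0.032,0.065,0.055],[0,0,0.08],0],[[0.049,0.1,0.055],[0,0,0.12],0]]'
python3 -m jog '[[[0.017,0.034,0.005],[0,0,0.03],0],[[0.034,0.068,0.01],[0,0,0.06],0],[[0.051,0.102,0.015],[0,0,0.08],0],[[0.068,0.136,0.02],[0,0,0.1],0],[[0.085,0.17,0.02],[0,0,0.12],0]]'
python3 -m jog '[[[0.017,0.034,0],[0,0,0],0],[[0.03,0.06,0],[0,0,0],0],[[0.035,0.073,0],[0,0,0],0],[[0.035,0.073,0],[0,0,0],0],[[0.035,0.073,0],[0,0,0],0]]'
python3 - <<'E'
from h import *
print(jaw())
m=vision.camera_model('wrist');im=snap('wrist','w30');import pickle;pickle.dump((im,m),open('w30.pkl','wb'))
E
```

```text
time: 56.07
tool_pos: [519.5, -295.1, 102.1]
tcp_rot: [-124.7, 89.4, 145.5]
ft_force: [-1.1, -0.0, -1.3]
finger_gap: 42.7
time: 56.48
tool_pos: [572.7, -197.3, 163.9]
tcp_rot: [59.7, 89.9, -23.3]
ft_force: [1.5, 0.2, -0.6]
finger_gap: 42.5
time: 56.9
tool_pos: [658.1, -25.6, 184.1]
tcp_rot: [68.1, 89.9, -7.8]
ft_force: [0.2, -0.5, 0.0]
finger_gap: 42.5
time: 57.32
tool_pos: [691.8, 45.8, 182.2]
tcp_rot: [-73.1, 89.9, -149.1]
ft_force: [-1.0, -0.3, -0.9]
finger_gap: 42.4
(array([691.8,  45.8, 182.2]), np.float64(-75.95), array([-0.001, -0.001, -1.   ]), np.float64(75.5), 57.3167, array([-1. , -0.3, -0.9]), 42.4)
```

View pics/w30.png

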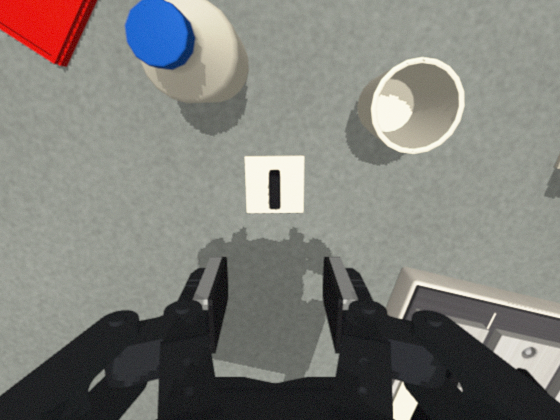

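```bash
python3 - <<'E'
from h import *
import pickle
im,m=pickle.load(open('w30.pkl','rb'))
T=m['world_to_cam'];c=-T[:3,:3].T@T[:3,3];print('cam',c)
print('cap',pix2plane(m,160,32,150),'cup top',pix2plane(m,418,105,70), 'cover',fit(m,CV,[(246.5,213.5),(245.5,156),(304.5,156),(304,213)],(692,45,14)))
E
```

```text
cam [765.66135171  64.76811749 316.95422355]
cap [780.46220398 119.75185818 150.        ] cup top [785.31598138 -30.77725366  70.        ] cover (np.float64(692.2766561481566), np.float64(46.11520303297905), np.float64(14.238070771300187), [[0.5, 0.6], [0.1, 0.6], [0.1, 0.3], [0.5, 0.4]])
```

```bash
python3 -m jog '[[[0,0.0005,-0.035],[0,0,0],0],[[0,0.0005,-0.07],[0,0,0],0],[[0,0.0005,-0.105],[0,0,0],0],[[0,0.0005,-0.13],[0,0,0],0],[[0,0.0005,-0.143],[0,0,0],0]]'
python3 -m jog '[[[0,0,-0.008],[0,0,0],0],[[0,0,-0.015],[0,0,0],0],[[0,0,-0.019],[0,0,0],0],[[0,0,-0.019],[0,0,0],0],[[0,0,-0.019],[0,0,0],-1]]' 60
python3 -m jog '[[[0,0,0],[0,0,0],-1],[[0,0,0],[0,0,0],-1],[[0,0,0],[0,0,0],-1],[[0,0,0],[0,0,0],-1],[[0,0,0],[0,0,0],-1]]' 60
python3 -m jog '[[[0,0,0.01],[0,0,0],-1],[[0,0,0.03],[0,0,0],-1],[[0,0,0.06],[0,0,0],-1],[[0,0,0.09],[0,0,0],-1],[[0,0,0.12],[0,0,0],-1]]'
```

```text
time: 57.78
tool_pos: [688.6, 43.9, 34.8]
tcp_rot: [-100.5, 89.6, -176.6]
ft_force: [0.3, 0.7, -1.3]
finger_gap: 42.6
time: 58.2
tool_pos: [693.1, 46.0, 22.2]
tcp_rot: [74.6, 89.9, -1.4]
ft_force: [0.1, -0.1, -1.0]
finger_gap: 31.7
time: 58.62
tool_pos: [693.2, 46.1, 22.4]
tcp_rot: [74.3, 89.8, -1.7]
ft_force: [-0.2, -0.6, 6.5]
finger_gap: 8.8
time: 59.03
tool_pos: [691.3, 46.2, 141.9]
tcp_rot: [-105.8, 89.9, 178.2]
ft_force: [0.1, 0.0, -0.4]
finger_gap: 8.4
```

```bash
python3 -m jog '[[[-0.011,-0.028,0],[0,0,-0.017],-1],[[-0.022,-0.056,0],[0,0,-0.034],-1],[[-0.033,-0.084,0],[0,0,-0.05],-1],[[-0.045,-0.113,0],[0,0,-0.067],-1],[[-0.057,-0.142,0],[0,0,-0.083],-1]]'
python3 -m jog '[[[-0.011,-0.028,0],[0,0,-0.017],-1],[[-0.022,-0.056,0],[0,0,-0.034],-1],[[-0.033,-0.084,0],[0,0,-0.05],-1],[[-0.045,-0.113,0],[0,0,-0.067],-1],[[-0.057,-0.142,0],[0,0,-0.083],-1]]'
python3 -m jog '[[[-0.011,-0.028,0],[0,0,-0.017],-1],[[-0.022,-0.056,0],[0,0,-0.034],-1],[[-0.033,-0.084,0],[0,0,-0.05],-1],[[-0.045,-0.113,0],[0,0,-0.067],-1],[[-0.056,-0.14,0],[0,0,-0.082],-1]]'
python3 -m jog '[[[0,0,-0.02],[0,0,0],-1],[[0,0,-0.04],[0,0,0],-1],[[0,0,-0.055],[0,0,0],-1],[[0,0,-0.055],[0,0,0],-1],[[0,0,-0.055],[0,0,0],-1]]'
python3 -m jog '[[[0,0,0],[0,0,0],-1],[[0,0,0],[0,0,0],-1]]'
python3 - <<'E'
from h import *
print(jaw())
m=vision.camera_model('wrist');im=snap('wrist','w31');import pickle;pickle.dump((im,m),open('w31.pkl','wb'))
g(im,160,130,390,290,3,'w31b')
E
```

```text
time: 59.45
tool_pos: [634.1, -96.8, 141.1]
tcp_rot: [-119.9, 90.0, 159.3]
ft_force: [-0.7, -0.3, -0.9]
finger_gap: 8.3
time: 59.87
tool_pos: [577.1, -239.0, 141.1]
tcp_rot: [170.0, 90.0, 84.4]
ft_force: [1.4, -0.3, -1.2]
finger_gap: 9.0
time: 60.28
tool_pos: [521.0, -379.3, 141.1]
tcp_rot: [-76.4, 90.0, -166.7]
ft_force: [1.7, -0.4, -1.0]
finger_gap: 8.5
time: 60.7
tool_pos: [521.2, -377.2, 84.9]
tcp_rot: [-131.6, 89.8, 138.2]
ft_force: [0.5, -1.0, -0.1]
finger_gap: 8.8
time: 60.87
tool_pos: [523.0, -378.5, 87.6]
tcp_rot: [49.6, 89.8, -40.6]
ft_force: [0.3, 0.3, -0.8]
finger_gap: 8.5
(array([ 523. , -378.5,   87.6]), np.float64(-90.22), array([ 0.002, -0.002, -1.   ]), np.float64(49.8), 60.8667, array([ 0.3,  0.3, -0.8]), 8.5)
```

View pics/w31b.png

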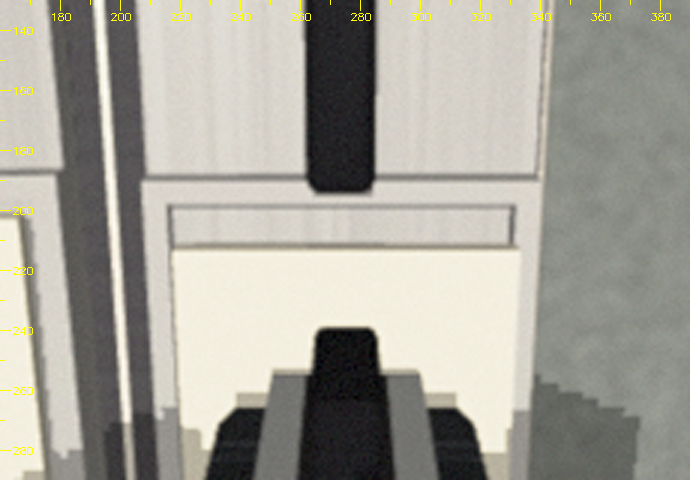

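```bash
python3 - <<'E'
from h import *
import pickle
im,m=pickle.load(open('w31.pkl','rb'))
print(cover(m,(216.8,213),(333.3,213),71.2))
a,b=pix2plane(m,206.7,190,55),pix2plane(m,340.8,190,55);print(a,b,(a+b)/2-[33,0,0])
E
```

```text
(array([ 522.9, -378. ]), 'w', np.float64(53.2), 'yaw', np.float64(-0.31))
[ 556.26990648 -344.30851374   55.        ] [ 555.92346006 -410.77884185   55.        ] [ 523.09668327 -377.54367779   55.        ]
```

```bash
python3 -m jog '[[[0.0002,0.0005,-0.003],[0,0,0],-1],[[0.0002,0.0005,-0.006],[0,0,0],-1],[[0.0002,0.0005,-0.007],[0,0,0],-1],[[0.0002,0.0005,-0.007],[0,0,0],-1],[[0.0002,0.0005,-0.007],[0,0,0],-1]]'
python3 -m jog '[[[0,0,-0.002],[0,0,0],-1],[[0,0,-0.004],[0,0,0],-1],[[0,0,-0.006],[0,0,0],-1],[[0,0,-0.006],[0,0,0],-1],[[0,0,-0.006],[0,0,0],-1]]'
python3 -m jog '[[[0,0,-0.001],[0,0,0],-1],[[0,0,-0.002],[0,0,0],-1],[[0,0,-0.002],[0,0,0],-1]]'
python3 -m jog '[[[0,0,-0.001],[0,0,0],-1],[[0,0,-0.002],[0,0,0],-1],[[0,0,-0.002],[0,0,0],-1]]'
```

```text
time: 61.33
tool_pos: [522.0, -377.3, 78.3]
tcp_rot: [-129.6, 90.0, 140.2]
ft_force: [0.1, -0.3, 0.1]
finger_gap: 8.7
time: 61.75
tool_pos: [522.1, -377.4, 72.4]
tcp_rot: [-144.7, 90.0, 125.1]
ft_force: [-0.6, 0.0, -1.0]
finger_gap: 8.5
time: 62.0
tool_pos: [522.1, -377.4, 72.3]
tcp_rot: [-78.7, 90.0, -168.9]
ft_force: [-6.5, 5.1, 13.0]
finger_gap: 8.8
time: 62.25
tool_pos: [522.2, -377.5, 72.3]
tcp_rot: [-47.7, 90.0, -138.0]
ft_force: [-12.9, 9.9, 26.7]
finger_gap: 8.5
```

```bash
python3 -m jog '[[[0,0,0.003],[0,0,0],-1],[[0,0,0.003],[0,0,0],0],[[0,0,0.003],[0,0,0],0],[[0,0,0.01],[0,0,0],0],[[0,0,0.04],[0,0,0],0]]'
python3 -m jog '[[[0,0,0.035],[0,0,0],0],[[0,0.02,0.065],[0,0,0],0],[[0,0.05,0.09],[0,0,0],0],[[0,0.08,0.115],[0,0,0],0],[[0,0.11,0.14],[0,0,0],0]]'
python3 -m jog '[[[0.01,0.01,0.03],[0,0,0],0],[[0.02,0.02,0.05],[0,0,0],0],[[0.02,0.02,0.05],[0,0,0],0],[[0.02,0.02,0.05],[0,0,0],0],[[0.02,0.02,0.05],[0,0,0],0]]'
python3 - <<'E'
from h import *
print(jaw())
m=vision.camera_model('wrist');im=snap('wrist','w32');import pickle;pickle.dump((im,m),open('w32.pkl','wb'))
g(im,145,90,435,270,2,'w32x')
g(im,150,100,300,260,4,'w32a');g(im,280,100,430,260,4,'w32b')
ims=snap('side','s32'); g(ims,255,90,395,230,5,'s32b')
ims=snap('scene','sc32')
E
```

```text
time: 62.67
tool_pos: [518.9, -374.6, 102.5]
tcp_rot: [-130.2, 89.4, 139.5]
ft_force: [0.4, 0.1, -1.0]
finger_gap: 42.6
time: 63.08
tool_pos: [521.8, -266.4, 249.9]
tcp_rot: [122.6, 90.0, 32.3]
ft_force: [0.4, 0.2, -0.2]
finger_gap: 42.4
time: 63.5
tool_pos: [541.9, -247.4, 297.7]
tcp_rot: [-110.3, 89.9, 159.5]
ft_force: [-0.0, -0.0, -0.9]
finger_gap: 42.7
(array([ 541.9, -247.4,  297.7]), np.float64(-90.23), array([-0.001,  0.   , -1.   ]), np.float64(60.8), 63.5, array([-0. , -0. , -0.9]), 42.7)
```

View pics/w32.png

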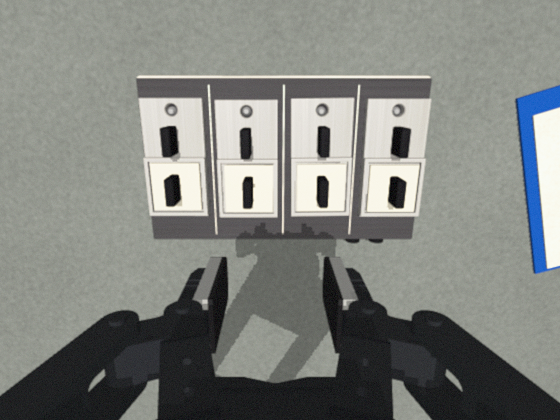

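View pics/w32a.png

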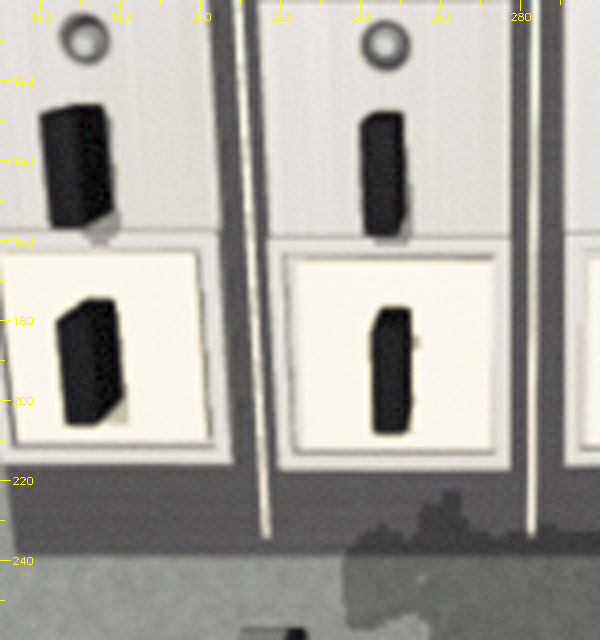

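View pics/w32b.png

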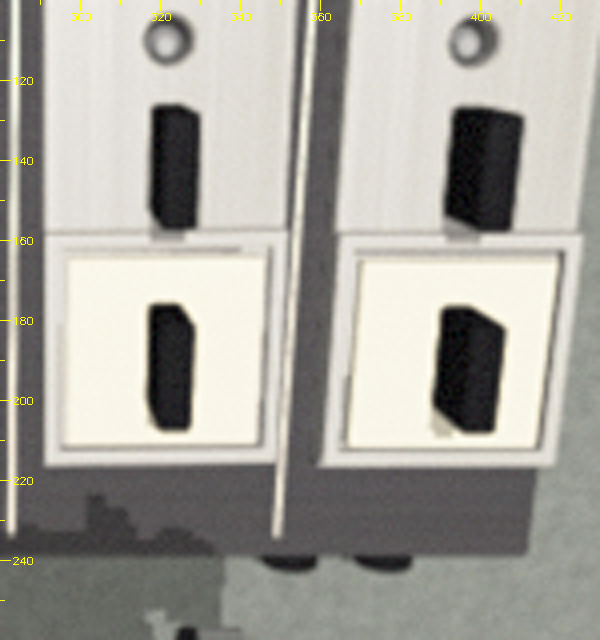

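View pics/s32b.png

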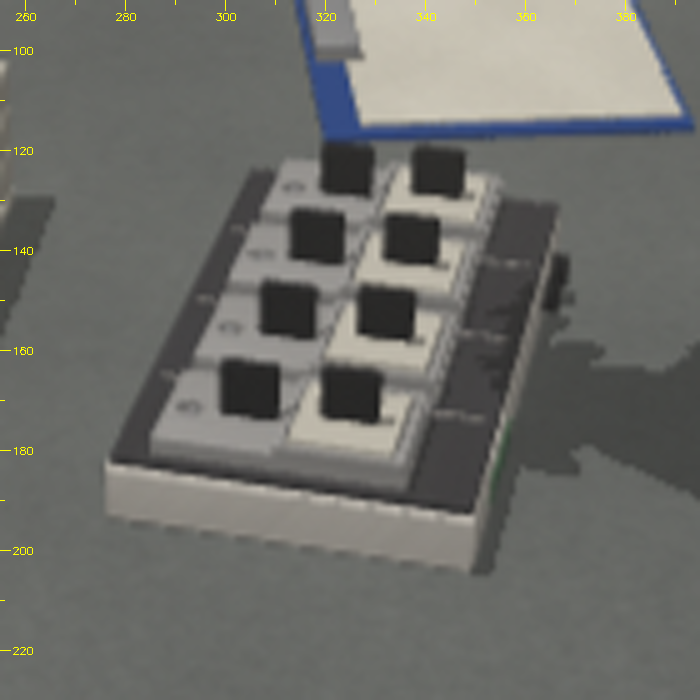

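View pics/sc32.png

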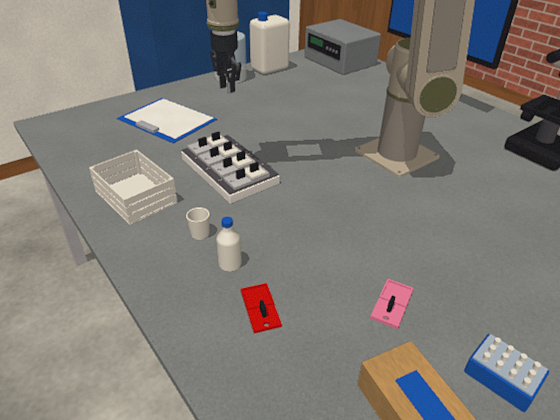

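Four trays are flat on their pins and four covers sit level in their wells. The bottle, cup, red tray and pink tray stand where they were. I'm handing in.

```bash
python3 - <<'E'
from h import *
print(order.hand_in())
E
```

```text
the job is handed in; nothing more can be done
None
```

I docked all four silver trays, one to a bay with the hole end away from the robot. Then I pressed a white cover down to the floor of each well, so no cover was left over. The job is handed in, at about 64 s on the robot's clock.

- **Knocked tray:** the tray in bay 2 was knocked about 7° round its pin while I was carrying the last tray. I gripped it again, squared it and pressed it down before placing any cover.
- **Tray checks, before the covers:** in the wrist camera, all four holes were within about 1.5 mm of their pins and the trays within about 0.6° of square. They looked flat and matched their pins' height.
- **Cover checks:** each cover stopped at floor height, within about 0.3 mm, when pressed with about 25 N. The last wrist and side pictures show all four sitting level inside the walls.
- **Left alone:** the bottle, the cup and the red and pink look-alikes stand where they were.
- **What disagreed:** the finger opening read about 8.5 mm on the 10 mm handles, a steady offset. Position readings swung a few millimetres just after fast moves, so I let the arm settle or lined up by camera.

No check failed.

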